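# Dock the code block and roll its thumbwheel to the orange mark

## Task

Lift the grey code block out of its blue cradle, stand it upright on the free bench and let go, then take it again by its other pair of faces and set it down in the reader bay between the two green end stops, its yellow-marked front toward the bay's yellow-marked front. Once it stands there on its own, roll the thumbwheel up by pushing its ridges away from the yellow front, one after another, until the orange ridge stands straight up in line with the white index lines. Leave the tape roll and the vial rack where they are.

Things in the scene. Friction and masses are not known exactly. Their poses are not given: they have to be found in the camera images.
- code_block: Loose grey block, 68 mm (its x, front to back) x 50 mm (its y) x 66 mm tall, 0.35 to 0.65 kg; origin at the centre of its underside, z up, -x is its front (yellow stripe on the front face and yellow dashes on the top edge). A thumbwheel 20 mm wide stands in a slot in its top and rises 20 mm above the top face. All four side faces are flat, plain and safe to grip. White index lines on the top, at x = 0, beside the wheel.
- code_wheel (a joint): Angle (rad) of the thumbwheel about the block's +y axis: 0 = orange ridge straight up, negative = it has still to come up from the front side. Rolling up (ridges at the top move away from the front, along the block's +x) makes it grow. Stops at -3.0 and 0.6; starts between -2.6 and -1.3. No clicks: light friction (about 2 N at the ridges), it stays where it is left.
- wheel_axis (a point): Centre of the thumbwheel, on its axis, 56 mm above the block's underside. Black hub of radius 18 mm with five radial ridges every 72 degrees, tips at radius 30 mm, each 4 mm thick and 20 mm wide along the axis; one is orange, the others white. Push ridges near the top: one more than 45 degrees down jams on a finger moving level.
- orange_ridge (a point): Middle of the orange ridge's tip, 30 mm from the wheel's axis; turns with the wheel. Under the top face of the block (out of sight) at many starts.
- block_front (a point): Top edge of the block's front face, 34 mm in front of its centre (block's -x), 66 mm above its underside.
- cradle: Blue storage cradle fixed to the bench, floor 80 x 84 mm, 6 mm thick, on which the block stands at the start, facing as the cradle does (-x is the front). Two cheeks 60 mm long at its +y and -y sides, 58 mm apart inside, about as high as the block's top (73 mm above the bench), cover the block's +y and -y faces; its front and back faces (68 mm apart) stand free. Origin at the centre of the underside.
- bay: Reader bay fixed to the bench: white floor 104 x 78 mm, 6 mm thick, with two green end stops, 58 mm wide, at its -x and +x ends, 74 mm apart inside, flared at the top, 73 mm above the bench: they cover the front and back faces of the seated block; the +y and -y sides (50 mm faces of the block) are open. -x is the front, with a yellow stripe on the stop. Origin at the centre of the underside.
- bay_seat (a point): Centre of the bay's floor top, 6 mm above the bench, where the middle of the block's underside comes to rest. Axes as the bay's.
- tape_roll: Roll of white tape lying flat, 67 mm across, 19 mm high; bystander; origin at the centre of its underside.
- vial_rack: Empty blue vial rack, 56 x 120 x 34 mm, bystander; origin at the centre of its underside; long along its y.
Mind the look-alikes: they are no part of the job. What is shaped like the code_block but pink is not meant.

How it is judged (in metres and radians):
On the way, in this order (a step that is already met when the one before it is completed fails the run):
1. the block stands upright on the bench outside cradle and bay, let go (angle between code_block's own z axis and vertical below 0.1 rad and contact force between the fingers and code_block below 0.1 N and height (world z) of code_block below 0.004 m and horizontal distance between code_block and cradle above 0.07 m and horizontal distance between code_block and bay above 0.07 m and linear speed of code_block below 0.03 m/s), for 0.2 s.
2. the block stands in the bay, front to front, let go, its wheel not yet set (angle between code_block's own z axis and vertical below 0.1 rad and x of code_block in the frame of bay_seat between -0.008 and 0.008 m and y of code_block in the frame of bay_seat between -0.012 and 0.012 m and z of code_block in the frame of bay_seat between -0.005 and 0.005 m and x of block_front in the frame of bay_seat below -0.025 m and angle between the x axis of code_block and the x axis of bay, either way round below 0.15 rad and contact force between the fingers and code_block below 0.1 N and value of joint code_wheel below -0.6 rad), for 0.2 s.
At the end, for the whole second after the job is handed in: The block stands upright and still on the bay's floor between the stops, within 8 mm front to back and 12 mm sideways of the seat's centre, its yellow front to the bay's yellow front (0.15 rad); the wheel rests with its orange ridge straight up within 0.2 rad (angle between code_block's own z axis and vertical below 0.1 rad and x of code_block in the frame of bay_seat between -0.008 and 0.008 m and y of code_block in the frame of bay_seat between -0.012 and 0.012 m and z of code_block in the frame of bay_seat between -0.005 and 0.005 m and x of block_front in the frame of bay_seat below -0.025 m and angle between the x axis of code_block and the x axis of bay, either way round below 0.15 rad and value of joint code_wheel between -0.2 and 0.2 rad and linear speed of code_block below 0.02 m/s and velocity of joint code_wheel between -0.1 and 0.1 rad/s); the robot touches nothing.
It fails at once if the tape roll or the vial rack is shifted by more than 30 mm (distance of any of tape_roll, vial_rack from where it was at the start of the episode above 0.03 m).
It fails at once if the block is tipped over (angle between code_block's own z axis and vertical above 0.8 rad).
It also fails if it takes over 72 s, if anything falls off the work surface, if the arm or the gripper's body presses on something with over 40 N, if the wrist force passes 120 N, or if a joint passes its speed limit or range.

## Robot

A 7-joint arm with a two-finger parallel gripper is mounted at the origin on a cart in front of the work surface, level with it; the furniture and walls round the work are solid. World frame = base frame: x ahead of the robot, y to its left, z up, the work surface at z = 0. Lengths are in mm, angles in rad, forces in N, time in s.
With the tool pointing down it reaches from about 400 to 875 mm from the base axis. Payload 4.4 kg.
Tool frame: the origin (TCP) lies at the very end of the fingers, on their centre line; the grasp point (between the pads) lies 19 mm behind it; z points along the fingers, x is the direction in which the jaws open and shut, and the axes are right-handed (so a half turn about z gives the same grasp; the last joint's range is limited). The gripper opens to 85 mm and grips with 20 to 120 N. Pads are 22 mm wide; open, the fingers measure 114 mm over their backs; the gripper's body (76 mm by 85 mm) begins 54 mm behind the grasp point. The pads swing forward as they close: fully open they stand 13 mm farther back than shut.
Start: joints at [-1.391, 0.628, 0.038, 1.517, -0.027, 0.996, -0.02], TCP at [158.141, 630.483, 231.313] pointing down, gripper open.
Joint ranges: [-3.06, 3.06], [-0.37, 2.12], [-1.25, 1.32], [0.18, 2.47], [-1.1, 4.24], [0.23, 1.98], [-2.94, 2.94]. Speed limits (rad/s): [2.57, 2.57, 3.14, 3.14, 3.14, 3.14, 3.14].

## Interface

Orientations are given as [roll, pitch, yaw] about the fixed x, y, z axes, in that order (R = Rz(yaw) Ry(pitch) Rx(roll)).
In Python, from cell import telemetry, get_image, get_calibration, ctrl gives the robot as it stands. The module is installed in compiled form; this text tells all that it offers.
- The arm moves only by the tool arm_command, never from a script. Its arguments are lists of equal length, an entry for each row: "rot": the turn, a rotation vector about the world's x, y, z in degrees, a list of three; "slide": the shift along the world's x, y, z in mm, a list of three; "gripper": the finger opening in mm, from 0 to 85.4. A call has 1 to 5 rows; each row shifts and turns the pose as measured when the row begins; what a row does not reach is not made up. A row lasts 1/12 s, in which the tool goes at most 41.7 mm and 7.16 degrees, less where a joint would pass 70% of its speed; a pose out of reach is approached as far as the arm can. A call with a gripper value outside its range is refused whole. The fingers move at their own pace and stop on an object; the grip force is fixed at half the most. Time passes only in rows, so rows that do not move let the fingers close. It gives the time, the measured TCP pose, the force and the opening at its end, in the units of the state.
- telemetry.read_state(): the state, without advancing time (a new reading comes with each control period).
- get_image(name): name is "scene" or "top"; returns (picture, depth): 384x512x3 uint8, red, green, blue; 384x512 float32, mm along the optical axis (not along the pixel's ray), 0 where there is no reading.
- get_calibration(name): a dict with "fx", "fy", "cx", "cy" (pixels), "xyz" and "attitude" of the camera in the world. Camera axes: x right, y up, looking along -z (the intrinsics and any distortion apply to the point x, -y, -z); pixel columns grow to the right and rows downward; lengths in mm; the calibration is good to about 2 mm. A picture is of the moment at which its call begins. get_calibration takes no time and is no camera call.
- ctrl.finish_job(): hands the job in, once; it reports no verdict.
The state is a dict: "clock": time; "qpos": joint angles; "qd": joint speeds; "tau": joint torques, N m; "eef_pos": TCP position; "tool_rot": TCP orientation; "force": force on the tool from outside, world axes, zero at the start; "torque": the same for the moment, N m; "width": finger opening in mm.
Only numpy, scipy, OpenCV 4.12 (cv2) and the standard library are available. Lean on these libraries where they do the work, as an engineer would, in place of code of your own. Each camera call takes 0.05 s, during which the arm holds its last target.

## Working session

There is one attempt and no reset: what is moved stays moved. The work goes in short steps, Python scripts to look and compute and a tool call to move; the robot and the scene stay as the last step left them, time stands still between calls to the robot, and variables do not carry over. Pictures are saved under pics/ and viewed, and the job is handed in when it is done.

Besides the shell and the picture viewer there is one more tool, called after "Call:" in YAML: its name, and indented under it one key for each argument. arm_command: Moves the arm, as the interface text tells. Its arguments: {"type":"object","properties":{"rot":{"type":"array"},"slide":{"type":"array"},"gripper":{"type":"array"}},"required":["rot","slide","gripper"]}

```bash
mkdir -p pics; python3 - <<'E'
from cell import telemetry, get_image, get_calibration
import cv2,numpy as np
for n in("scene","top"):
    p,d=get_image(n); np.savez(f"{n}0.npz",p=p,d=d); cv2.imwrite(f"pics/{n}0.png",p[:,:,::-1]); print(n,get_calibration(n))
print(telemetry.read_state())
E
```

```text
scene {'fx': 493.1562156142421, 'fy': 493.1562156142421, 'cx': 247.23089131103407, 'cy': 187.4924656984923, 'xyz': array([  22.92404723, -688.29681745,  786.25438965]), 'attitude': array([ 0.88701185, -0.00880798, -0.62004004])}
top {'fx': 366.07363252792885, 'fy': 366.07363252792885, 'cx': 253.78099793135894, 'cy': 188.88820248798456, 'xyz': array([342.81118235,  12.77395427, 938.38599424]), 'attitude': array([ 0.21425004, -0.00253228, -1.5020838 ])}
{'clock': 0.1, 'qpos': array([-1.39077834,  0.62924363,  0.03843547,  1.51822442, -0.0269868 ,
        0.99630378, -0.0200006 ]), 'qd': array([-1.63971443e-03, -2.09120515e-03, -4.25486060e-04, -2.03766396e-03,
        1.56608725e-03, -2.27734015e-05, -1.09700630e-03]), 'tau': array([ 2.57548054e-03, -5.64529467e+01,  1.23094797e+00, -1.93972760e+01,
        1.14612537e-02,  5.40206107e-03,  2.54261261e-05]), 'eef_pos': array([158.01449822, 629.94789322, 230.50129589]), 'tool_rot': array([3.14157186e+00, 1.66138702e-03, 1.32499340e+00]), 'force': array([-0.89220517,  0.08346995, -0.71096571]), 'torque': array([0.00524719, 0.09347738, 0.00720463]), 'width': 85.71294597503514}
```

View pics/scene0.png

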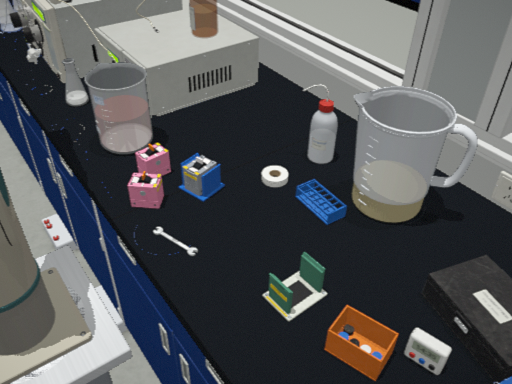

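View pics/top0.png

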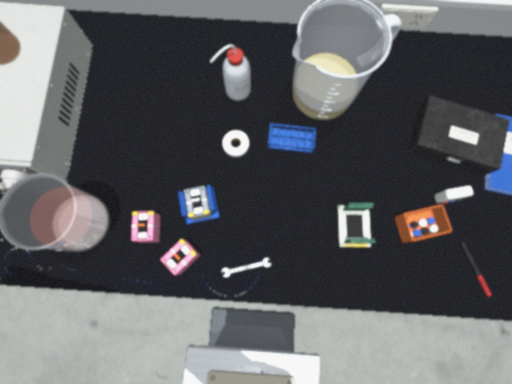

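Candidates: grey block in the blue cradle, scene (203,175) / top (198,202). Pink look-alikes at scene (152,160), (146,190) / top (145,226), (180,257). By the description I choose the grey one in the blue cradle, and check it in close crops.

```bash
cat > h.py <<'E'
import numpy as np,cv2
from scipy.spatial.transform import Rotation as R
from cell import telemetry,get_image,get_calibration
def cam(n):
    c=get_calibration(n); return c,R.from_euler('xyz',c['attitude']).as_matrix(),np.array(c['xyz'])
def ray(n,uv):
    c,M,o=cam(n); uv=np.atleast_2d(uv).astype(float)
    d=np.stack([(uv[:,0]-c['cx'])/c['fx'],-(uv[:,1]-c['cy'])/c['fy'],-np.ones(len(uv))],1)
    return o,d@M.T
def onz(n,uv,z):
    o,d=ray(n,uv); t=(z-o[2])/d[:,2]; return o+d*t[:,None]
def dep(n,uv,d):
    o,r=ray(n,uv); uv=np.atleast_2d(uv).astype(int)
    return o+r*d[uv[:,1],uv[:,0]][:,None]
def proj(n,P):
    c,M,o=cam(n); q=(np.atleast_2d(P)-o)@M
    return np.stack([c['cx']+c['fx']*q[:,0]/-q[:,2],c['cy']-c['fy']*q[:,1]/-q[:,2]],1)
def cloud(n,d):
    h,w=d.shape; u,v=np.meshgrid(np.arange(w),np.arange(h)); uv=np.stack([u.ravel(),v.ravel()],1)
    o,r=ray(n,uv); return (o+r*d.ravel()[:,None]).reshape(h,w,3)
def crop(p,x0,y0,x1,y1,s,f):
    cv2.imwrite(f,cv2.resize(p[y0:y1,x0:x1,::-1],None,fx=s,fy=s,interpolation=cv2.INTER_CUBIC))
E
python3 - <<'E'
from h import *
for n,bs in(("scene",[(170,145,235,205),(250,245,340,325)]),("top",[(170,175,230,230),(325,190,385,255)])):
    a=np.load(n+"0.npz");p,d=a['p'],a['d']
    for i,b in enumerate(bs): crop(p,*b,8 if i==0 else 6,f"pics/{n}_c{i}.png")
    C=cloud(n,d)
    print(n,C[230,120] if n=="scene" else C[200,300], C[182,203] if n=="scene" else C[202,198])
ims=[cv2.resize(cv2.imread(f"pics/{n}_c{i}.png"),(400,300)) for n in("scene","top") for i in(0,1)]
cv2.imwrite("pics/m.png",np.vstack([np.hstack(ims[:2]),np.hstack(ims[2:])]))
E
```

```text
scene [2.62820809e+02 1.33903239e+02 7.78311482e-02] [475.48599672 115.45931751  54.81163362]
top [ 5.25454012e+02 -9.78269316e+01 -7.72614268e-02] [488.26181602 153.70791185  79.89054903]
```

View pics/m.png

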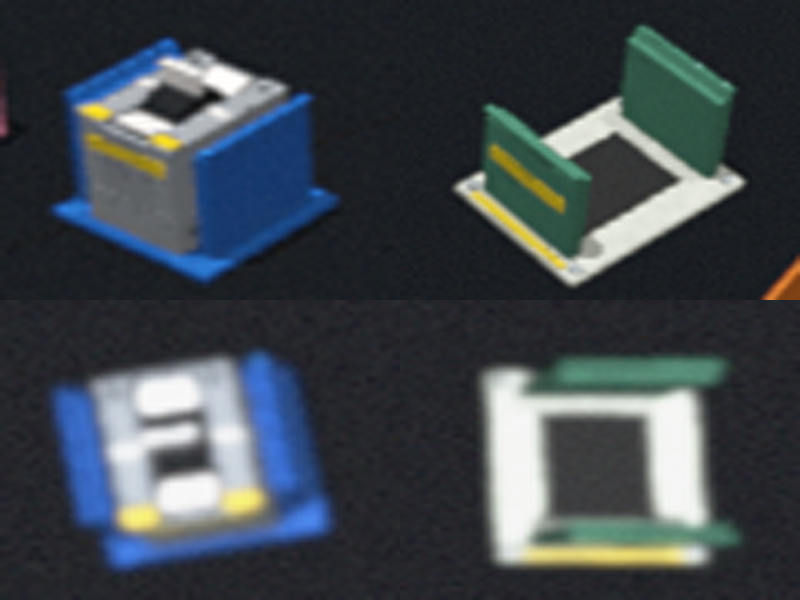

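The crops confirm the choice: a grey block with yellow stripe and dashes facing the robot, in the blue cradle. The bay's yellow front also faces the robot.

```bash
cat >> h.py <<'E'
def rect(P):
    (c,s,a)=cv2.minAreaRect(P[:,:2].astype(np.float32)); return np.round(c,1),np.round(s,1),round(a,1)
def both():
    out={}
    for n in("scene","top"):
        p,d=get_image(n); out[n]=(p,d,cloud(n,d),cv2.cvtColor(p,cv2.COLOR_RGB2HSV))
    return out
E
python3 - <<'E'
from h import *
allb={}
for n in("scene","top"):
    a=np.load(n+"0.npz");p,d=a['p'],a['d'];C=cloud(n,d);H=cv2.cvtColor(p,cv2.COLOR_RGB2HSV)
    blue=(H[...,0]>100)&(H[...,0]<125)&(H[...,1]>120)
    near=lambda c,r:np.hypot(C[...,0]-c[0],C[...,1]-c[1])<r
    nb=near((490,150),75)
    z=C[...,2]
    top=nb&~blue&(abs(z-72)<3)
    print(n,'block top',rect(C[top]),top.sum(),np.median(z[top]))
    ch=nb&blue&(abs(z-73)<3); print('cheektops',rect(C[ch]),ch.sum())
    fl=nb&blue&(abs(z-6)<2); print('cradle floor',rect(C[fl]),fl.sum())
    # bay
    uv=(355,225) if n=="top" else (296,295)
    bc=dep(n,uv,d)[0]; b=near(bc,85)
    fl=b&(H[...,1]<60)&(H[...,2]>140)&(abs(z-6)<2.5); 
    gr=b&(H[...,0]>60)&(H[...,0]<95)&(H[...,1]>80)&(z>60)
    ye=b&(H[...,0]>20)&(H[...,0]<32)&(H[...,1]>120)
    print('bay',bc,rect(C[fl|(ye&(z<12))]),fl.sum(),rect(C[gr]),gr.sum(),'yellow',C[ye].mean(0))
    yb=nb&(H[...,0]>20)&(H[...,0]<32)&(H[...,1]>120)&(z>68); print('yel block',C[yb].mean(0))
    w=(z<40)&(z>10)
    t=near((640 if n=="top" else 640,60),150)
    for nm,c,z0 in(("tape",(235,143) if n=="top" else (268,171),0),("rack",(292,138) if n=="top" else (321,200),0)):
        print(nm,dep(n,c,d))
E
```

```text
scene block top (array([492. , 162.1]), array([70.6, 61. ]), 15.6) 264 71.91726018131772
cheektops (array([494. , 158.7]), array([60.3, 78.7]), 14.7) 82
cradle floor (array([496. , 157.7]), array([83. , 82.2]), 13.8) 110
bay [ 467.36406392 -243.25705832    7.79364856] (array([ 468.4, -238.4]), array([104.8,  78.5]), 3.3) 572 (array([ 468.7, -238.1]), array([95. , 59.4]), 3.3) 368 yellow [ 421.77945948 -239.54102595   30.22981099]
yel block [464.43136116 151.78467891  73.48516004]
tape [[657.92427534  97.6663886   19.41869038]]
rack [[705.96826307 -53.31141093   3.89864029]]
top block top (array([492.5, 160.4]), array([67.9, 50. ]), 15.5) 400 71.97651414938929
cheektops (array([495.4, 161.5]), array([58.1, 77.4]), 15.7) 102
cradle floor (array([493.5, 160.6]), array([79.9, 85.6]), 18.3) 113
bay [ 469.03203649 -239.82968761    6.58056165] (array([ 468.2, -236.2]), array([104.3,  78. ]), 3.1) 475 (array([ 468.8, -236.8]), array([91.2, 58. ]), 3.5) 171 yellow [ 418.45689654 -250.15741966    2.99409544]
yel block [462.66591982 150.33645159  72.1259181 ]
tape [[669.89983605  83.72466118  -1.12529826]]
rack [[ 6.94355647e+02 -6.90573333e+01  1.82477013e-01]]
```

```bash
python3 - <<'E'
from h import *
A=np.array([158,630.]);B=np.array([493,160.5])
for n in("scene","top"):
    C=cloud(n,np.load(n+"0.npz")['d']).reshape(-1,3)
    for t in np.arange(0,1.01,.1):
        c=A+t*(B-A); m=np.hypot(C[:,0]-c[0],C[:,1]-c[1])<90
        print(n,round(t,1),np.round(c),np.round(C[m,2].max(),0) if m.any() else None,m.sum())
    m=np.hypot(C[:,0]-480,C[:,1]+40)<110; print('spot',np.abs(C[m,2]).max(),m.sum())
E
```

```text
scene 0.0 [158. 630.] None 0
scene 0.1 [192. 583.] 4.0 216
scene 0.2 [225. 536.] 6.0 1842
scene 0.3 [258. 489.] 6.0 2905
scene 0.4 [292. 442.] 207.0 4492
scene 0.5 [326. 395.] 207.0 5999
scene 0.6 [359. 348.] 207.0 5652
scene 0.7 [392. 301.] 207.0 2648
scene 0.8 [426. 254.] 88.0 1963
scene 0.9 [460. 207.] 94.0 2681
scene 1.0 [493. 160.] 94.0 2875
spot 5.530666171935309 5330
top 0.0 [158. 630.] -784.0 944
top 0.1 [192. 583.] 5.0 909
top 0.2 [225. 536.] 6.0 1404
top 0.3 [258. 489.] 6.0 2114
top 0.4 [292. 442.] 209.0 3389
top 0.5 [326. 395.] 209.0 4602
top 0.6 [359. 348.] 208.0 5192
top 0.7 [392. 301.] 208.0 4318
top 0.8 [426. 254.] 88.0 3721
top 0.9 [460. 207.] 95.0 3950
top 1.0 [493. 160.] 95.0 3710
spot 7.144008028275039 5642
```

Call:
arm_command:
  rot:
    - [0,0,0]
    - [0,0,0]
    - [0,0,0]
  slide:
    - [0,0,35]
    - [0,0,35]
    - [0,0,20]
  gripper: [85,85,85]

```text
clock: 0.35
eef_pos: [156.6, 624.5, 314.9]
tool_rot: [3.141, 0.02, 1.325]
force: [0.2, 0.3, 0.8]
width: 85.1
```

Call:
arm_command:
  rot:
    - [0,0,-4.3]
    - [0,0,-4.3]
    - [0,0,-4.3]
    - [0,0,-4.3]
    - [0,0,-4.3]
  slide:
    - [24,-33,0]
    - [24,-33,0]
    - [24,-33,0]
    - [24,-33,0]
    - [24,-33,0]
  gripper: [85,85,85,85,85]

```text
clock: 0.77
eef_pos: [269.7, 464.6, 318.4]
tool_rot: [-3.133, 0.007, 0.954]
force: [1.1, 0.1, 0.4]
width: 85.1
```

Call:
arm_command:
  rot:
    - [0,0,-4.3]
    - [0,0,-4.3]
    - [0,0,-4.3]
    - [0,0,-4.3]
    - [0,0,-4.3]
  slide:
    - [24,-33,0]
    - [24,-33,0]
    - [24,-33,0]
    - [24,-33,0]
    - [24,-33,0]
  gripper: [85,85,85,85,85]

```text
clock: 1.18
eef_pos: [389.6, 293.9, 317.7]
tool_rot: [-3.133, 0.009, 0.561]
force: [1.3, 1.3, 0.3]
width: 85.2
```

Call:
arm_command:
  rot:
    - [0,0,-4.3]
    - [0,0,-4.3]
    - [0,0,-4.3]
    - [0,0,-4.3]
    - [0,0,0]
  slide:
    - [24,-33,0]
    - [24,-33,0]
    - [24,-33,0]
    - [24,-33,0]
    - [0,0,0]
  gripper: [85,85,85,85,85]

```text
clock: 1.6
eef_pos: [489.6, 148.8, 317.9]
tool_rot: [-3.138, 0.007, 0.231]
force: [0.7, -0.2, -0.1]
width: 84.6
```

```bash
python3 -c "
from h import *
s=telemetry.read_state();print(s['eef_pos'],np.degrees(s['tool_rot']),s['qpos'])"
```

```text
[489.6381291  148.75911014 317.91493697] [-179.78998772    0.40985307   13.23387789] [-0.66486857  0.36210222  0.44465991  1.77987102 -0.18130107  1.04659634
  0.07787636]
```

Call:
arm_command:
  rot:
    - [-0.2,-0.4,2.3]
    - [0,0,0]
    - [0,0,0]
    - [0,0,0]
    - [0,0,0]
  slide:
    - [3.4,11.7,-30]
    - [0,0,-40]
    - [0,0,-40]
    - [0,0,-35]
    - [0,0,0]
  gripper: [85,85,85,85,85]

```text
clock: 2.02
eef_pos: [496.6, 156.7, 170.3]
tool_rot: [3.139, -0.008, 0.264]
force: [-1.2, 0.1, 0.6]
width: 85.0
```

```bash
python3 -c "
from h import *
s=telemetry.read_state();print(s['eef_pos'],np.degrees(s['tool_rot']),s['qpos'])
p,d=get_image('scene');crop(p,140,60,260,210,4,'pics/s1.png')"
```

```text
[496.59283283 156.73965731 170.30798192] [179.86536332  -0.45136667  15.1288036 ] [-0.60090117  0.54985667  0.35386167  1.9543483  -0.28857733  0.67806548
  0.19403799]
```

View pics/s1.png

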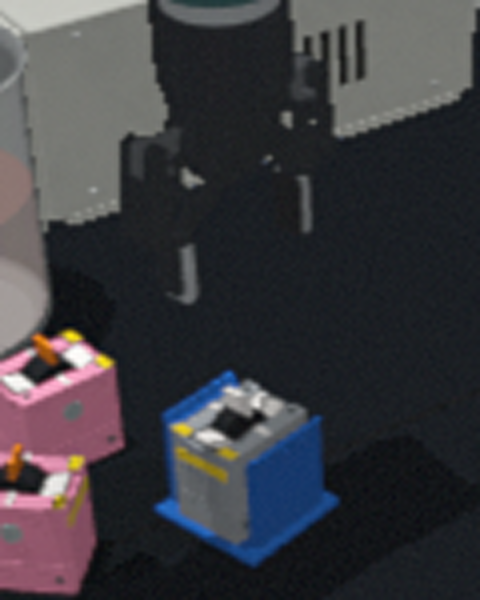

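The gripper hangs above the block (crop pixel 240,250), with its fingers in line with the front and back faces. I'll correct and descend.

Call:
arm_command:
  rot:
    - [0.1,0.45,0.4]
    - [0,0,0]
    - [0,0,0]
  slide:
    - [-3.6,3.8,-25]
    - [0,0,-25]
    - [0,0,0]
  gripper: [85,85,85]

```text
clock: 2.32
eef_pos: [498.8, 162.6, 127.3]
tool_rot: [-3.139, -0.013, 0.272]
force: [-0.5, -0.1, -0.4]
width: 85.2
```

```bash
cat > st.py <<'E'
from h import *
s=telemetry.read_state();print(s['clock'],s['eef_pos'].round(1),np.degrees(s['tool_rot']).round(2),s['force'].round(1),s['width'].round(1))
E
python3 st.py
```

```text
Traceback (most recent call last):
  File "st.py", line 2, in <module>
    s=telemetry.read_state();print(s['clock'],s['eef_pos'].round(1),np.degrees(s['tool_rot']).round(2),s['force'].round(1),s['width'].round(1))
                                                                                                                           ^^^^^^^^^^^^^^^^
AttributeError: 'float' object has no attribute 'round'
```

Call:
arm_command:
  rot:
    - [-0.2,0.7,0]
    - [0,0,0]
    - [0,0,0]
  slide:
    - [-5.8,-2,0]
    - [0,0,0]
    - [0,0,0]
  gripper: [85,85,85]

```text
clock: 2.57
eef_pos: [495.8, 161.7, 133.1]
tool_rot: [-3.138, -0.007, 0.272]
force: [0.4, -0.1, 0.7]
width: 84.7
```

```bash
sed -i "s/s\['width'\].round(1)/round(s['width'],1)/" st.py; python3 st.py
```

```text
2.5667 [495.8 161.7 133.1] [-179.79   -0.39   15.59] [ 0.4 -0.1  0.7] 84.7
```

Call:
arm_command:
  rot:
    - [-0.2,0.4,0]
    - [0,0.3,0]
    - [0,0.3,0]
    - [0,0,0]
  slide:
    - [-3,-1,-15]
    - [-2,0,-15]
    - [-2,0,-10]
    - [0,0,0]
  gripper: [85,85,85,85]

```text
clock: 2.9
eef_pos: [494.0, 162.7, 99.7]
tool_rot: [-3.135, -0.003, 0.273]
force: [0.0, 1.5, 0.1]
width: 85.0
```

```bash
python3 st.py
```

```text
2.9 [494.  162.7  99.7] [-179.62   -0.19   15.63] [0.  1.5 0.1] 85.0
```

Call:
arm_command:
  rot:
    - [-0.3,0.3,0]
    - [0,0.2,0]
    - [0,0.2,0]
    - [0,0,0]
  slide:
    - [-2,-2,-13]
    - [-1.5,0,-13]
    - [-1.5,0,-13]
    - [0,0,0]
  gripper: [85,85,85,85]

```text
clock: 3.23
eef_pos: [491.6, 161.2, 61.6]
tool_rot: [-3.137, 0.004, 0.273]
force: [-0.9, -0.4, 0.3]
width: 84.7
```

```bash
python3 st.py
```

```text
3.2333 [491.6 161.2  61.6] [-179.72    0.22   15.64] [-0.9 -0.4  0.3] 84.7
```

Call:
arm_command:
  rot:
    - [-0.3,0,0]
    - [0,0,0]
    - [0,0,0]
    - [0,0,0]
  slide:
    - [0,-0.5,-12]
    - [0,0,-12]
    - [0,0,-10]
    - [0,0,0]
  gripper: [85,85,85,85]

```text
clock: 3.57
eef_pos: [493.3, 160.8, 26.2]
tool_rot: [3.14, 0.002, 0.273]
force: [0.4, -0.4, 0.2]
width: 84.9
```

```bash
python3 st.py
```

```text
3.5667 [493.3 160.8  26.2] [1.7991e+02 1.2000e-01 1.5640e+01] [ 0.4 -0.4  0.2] 84.9
```

Spot on. Close.

Call:
arm_command:
  rot:
    - [0,0,0]
    - [0,0,0]
    - [0,0,0]
    - [0,0,0]
    - [0,0,0]
  slide:
    - [0,0,0]
    - [0,0,0]
    - [0,0,0]
    - [0,0,0]
    - [0,0,0]
  gripper: [60,60,60,60,60]

```text
clock: 3.98
eef_pos: [491.7, 160.3, 26.0]
tool_rot: [3.14, 0.006, 0.273]
force: [0.8, 0.0, -5.5]
width: 67.1
```

Call:
arm_command:
  rot:
    - [0,0,0]
    - [0,0,0]
    - [0,0,0]
    - [0,0,0]
    - [0,0,0]
  slide:
    - [0,0,0]
    - [0,0,4]
    - [0,0,8]
    - [0,0,12]
    - [0,0,12]
  gripper: [55,55,55,55,55]

```text
clock: 4.4
eef_pos: [489.5, 159.7, 62.0]
tool_rot: [3.14, 0.011, 0.273]
force: [0.1, -0.2, -5.1]
width: 67.4
```

```bash
python3 st.py
```

```text
4.4 [489.5 159.7  62. ] [179.89   0.64  15.64] [ 0.1 -0.2 -5.1] 67.4
```

Call:
arm_command:
  rot:
    - [0,-0.4,0]
    - [0,-0.3,0]
    - [0,-0.3,0]
    - [0,-0.2,0]
    - [0,0,0]
  slide:
    - [2.5,0.5,16]
    - [1,0,16]
    - [1,0,16]
    - [1,0,16]
    - [0,0,0]
  gripper: [55,55,55,55,55]

```text
clock: 4.82
eef_pos: [494.9, 160.2, 133.2]
tool_rot: [3.134, -0.012, 0.272]
force: [1.2, -0.1, -5.5]
width: 67.4
```

```bash
python3 st.py; python3 -c "
from h import *
p,d=get_image('scene');crop(p,140,60,260,210,4,'pics/s2.png')"
```

```text
4.8167 [494.9 160.2 133.2] [179.59  -0.71  15.61] [ 1.2 -0.1 -5.5] 67.4
```

View pics/s2.png

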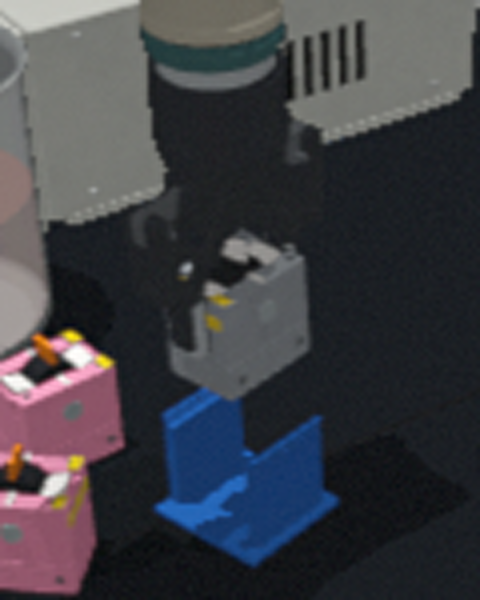

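The block is lifted clear above the cradle (crop 240,310), upright and held across its front and back. Move it to free bench near (480,-40).

Call:
arm_command:
  rot:
    - [0.4,0.6,-2.5]
    - [0,0,-2.5]
    - [0,0,-2.5]
    - [0,0,-2.5]
    - [0,0,-2.4]
  slide:
    - [-3,-25,0]
    - [-3,-30,0]
    - [-3,-30,0]
    - [-3,-30,0]
    - [-3,-30,0]
  gripper: [55,55,55,55,55]

```text
clock: 5.28
eef_pos: [476.2, 21.7, 129.1]
tool_rot: [-3.132, -0.0, 0.066]
force: [-0.1, 0.1, -5.9]
width: 67.5
```

Call:
arm_command:
  rot:
    - [0,0,0]
    - [0,0,0]
    - [0,0,0]
    - [0,0,0]
  slide:
    - [0,-30,0]
    - [0,-20,0]
    - [0,0,-10]
    - [0,0,0]
  gripper: [55,55,55,55]

```text
clock: 5.62
eef_pos: [471.5, -39.6, 116.4]
tool_rot: [-3.137, 0.006, 0.052]
force: [-0.8, 1.6, -5.9]
width: 67.6
```

```bash
python3 st.py
```

```text
5.6167 [471.5 -39.6 116.4] [-179.74    0.33    2.99] [-0.8  1.6 -5.9] 67.6
```

Call:
arm_command:
  rot:
    - [-0.3,-0.3,0]
    - [0,0.2,0]
    - [0,0.2,0]
    - [0,0,0]
  slide:
    - [0,0,-22]
    - [0,0,-22]
    - [0,0,-20]
    - [0,0,0]
  gripper: [55,55,55,55]

```text
clock: 5.95
eef_pos: [471.3, -38.9, 49.8]
tool_rot: [-3.141, 0.008, 0.052]
force: [-1.0, 0.9, -6.1]
width: 67.1
```

```bash
python3 st.py
```

```text
5.95 [471.3 -38.9  49.8] [-179.99    0.45    2.97] [-1.   0.9 -6.1] 67.1
```

Call:
arm_command:
  rot:
    - [0,-0.3,0]
    - [0,0,0]
    - [0,0,0]
    - [0,0,0]
  slide:
    - [0,0,-10]
    - [0,0,-9]
    - [0,0,-6]
    - [0,0,0]
  gripper: [55,55,55,55]

```text
clock: 6.28
eef_pos: [471.5, -36.6, 24.1]
tool_rot: [-3.14, 0.004, 0.055]
force: [-0.8, 0.4, -5.0]
width: 67.4
```

```bash
python3 st.py
```

```text
6.2833 [471.5 -36.6  24.1] [-179.91    0.23    3.16] [-0.8  0.4 -5. ] 67.4
```

Call:
arm_command:
  rot:
    - [0,-0.2,0]
    - [0,0,0]
    - [0,0,0]
  slide:
    - [0,0,-2.5]
    - [0,0,-1.5]
    - [0,0,0]
  gripper: [55,55,55]

```text
clock: 6.53
eef_pos: [472.6, -36.2, 20.9]
tool_rot: [-3.14, -0.002, 0.056]
force: [-0.3, 0.9, -5.3]
width: 67.9
```

```bash
python3 st.py
```

```text
6.5333 [472.6 -36.2  20.9] [-1.7993e+02 -1.1000e-01  3.2100e+00] [-0.3  0.9 -5.3] 67.9
```

Call:
arm_command:
  rot:
    - [0,0,0]
    - [0,0,0]
  slide:
    - [0,0,-1.5]
    - [0,0,0]
  gripper: [55,55]

```text
clock: 6.7
eef_pos: [473.2, -36.2, 20.6]
tool_rot: [-3.14, -0.004, 0.056]
force: [-0.9, -0.3, -4.7]
width: 67.4
```

Call:
arm_command:
  rot:
    - [0,0,0]
    - [0,0,0]
  slide:
    - [0,0,-2]
    - [0,0,-1]
  gripper: [55,55]

```text
clock: 6.87
eef_pos: [473.5, -36.2, 20.3]
tool_rot: [-3.139, -0.005, 0.055]
force: [-1.8, -0.7, 3.5]
width: 67.3
```

Bench contact. Release.

Call:
arm_command:
  rot:
    - [0,0,0]
    - [0,0,0]
    - [0,0,0]
    - [0,0,0]
    - [0,0,0]
  slide:
    - [0,0,0]
    - [0,0,0]
    - [0,0,0]
    - [0,0,0]
    - [0,0,0]
  gripper: [85,85,85,85,85]

```text
clock: 7.28
eef_pos: [476.4, -36.7, 22.2]
tool_rot: [-3.14, -0.012, 0.055]
force: [0.5, 0.7, -0.1]
width: 84.9
```

```bash
python3 st.py; python3 -c "
from h import *
p,d=get_image('scene');crop(p,180,110,330,260,4,'pics/s3.png')"
```

```text
7.2833 [476.4 -36.7  22.2] [-179.91   -0.69    3.15] [ 0.5  0.7 -0.1] 84.9
```

View pics/s3.png

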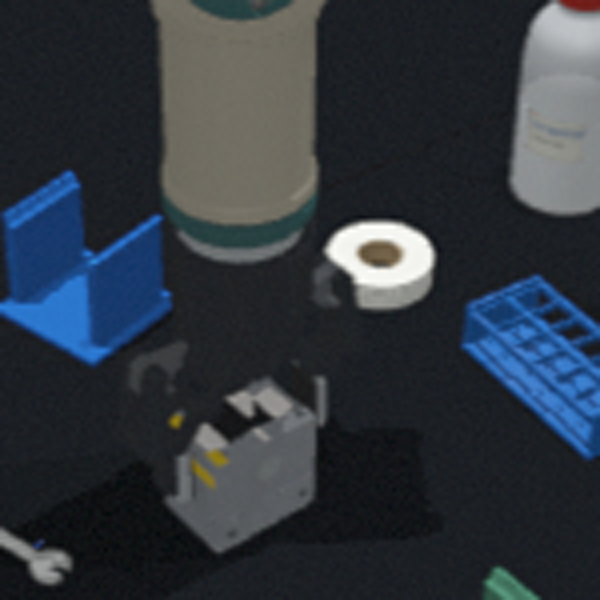

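The block stands upright on the bench (crop 245,490), fingers open on both sides. Hold a little, then rise.

Call:
arm_command:
  rot:
    - [0,0.5,0]
    - [0,0,0]
    - [0,0,0]
  slide:
    - [-3,0,0]
    - [0,0,0]
    - [0,0,0]
  gripper: [85,85,85]

```text
clock: 7.58
eef_pos: [473.1, -36.6, 22.0]
tool_rot: [-3.139, -0.002, 0.055]
force: [-0.0, -0.4, -0.6]
width: 84.9
```

Call:
arm_command:
  rot:
    - [0,0,0]
    - [0,0,0]
    - [0,0,0]
    - [0,0,0]
    - [0,0,0]
  slide:
    - [0,0,10]
    - [0.5,0,15]
    - [0.5,0,15]
    - [0.5,0,20]
    - [0.5,0,20]
  gripper: [85,85,85,85,85]

```text
clock: 8.0
eef_pos: [471.1, -36.5, 103.3]
tool_rot: [-3.138, 0.008, 0.054]
force: [0.6, -0.3, 0.5]
width: 84.6
```

Call:
arm_command:
  rot:
    - [0,0,7]
    - [0,0,7]
    - [0,0,7]
    - [0,0,7]
    - [0,0,7]
  slide:
    - [0,0,20]
    - [0,0,20]
    - [0,0,0]
    - [0,0,0]
    - [0,0,0]
  gripper: [85,85,85,85,85]

```text
clock: 8.42
eef_pos: [472.9, -37.0, 153.2]
tool_rot: [3.138, 0.001, 0.68]
force: [0.1, -0.4, -0.1]
width: 85.2
```

```bash
python3 st.py; python3 - <<'E'
from h import *
o=both()
ims=[]
for n,(p,d,C,H) in o.items():
    z=C[...,2]; nb=np.hypot(C[...,0]-474,C[...,1]+36)<60
    top=nb&(abs(z-66)<3); print(n,rect(C[top]),top.sum(),np.median(z[top]) if top.any() else 0)
    u,v=proj(n,[474,-36,60])[0].astype(int); q=p[v-32:v+32,u-32:u+32]; ims.append(cv2.resize(q[...,::-1],(400,400),interpolation=cv2.INTER_CUBIC))
cv2.imwrite('pics/s4.png',np.hstack(ims))
E
```

```text
8.4167 [472.9 -37.  153.2] [1.798e+02 6.000e-02 3.895e+01] [ 0.1 -0.4 -0.1] 85.2
scene (array([474.4, -37.2]), array([69.2, 52.7]), 2.0) 378 65.90684905994544
top (array([0., 0.]), array([0., 0.]), 0.0) 0 0
```

View pics/s4.png

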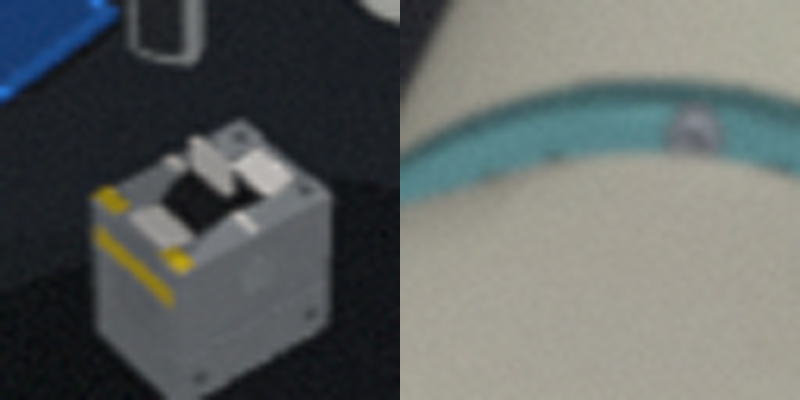

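Block upright with its yellow front toward the robot; a white ridge is about vertical (left panel 210,165), no orange in sight, so orange is about two ridges below. Turn to the other pair of faces.

Call:
arm_command:
  rot:
    - [0,0,7]
    - [0,0,7]
    - [0,0,7]
    - [0,0,7]
    - [0,0,7]
  slide:
    - [0,0,0]
    - [0,0,0]
    - [0,0,0]
    - [0,0,0]
    - [0,0,0]
  gripper: [85,85,85,85,85]

```text
clock: 8.93
eef_pos: [471.0, -37.6, 153.8]
tool_rot: [3.14, 0.003, 1.288]
force: [0.5, 0.2, 0.1]
width: 85.2
```

Call:
arm_command:
  rot:
    - [0,0,7]
    - [0,0,7]
    - [0,0,3]
    - [0,0,0]
  slide:
    - [0,0,0]
    - [0,0,0]
    - [0,0,0]
    - [0,0,0]
  gripper: [85,85,85,85]

```text
clock: 9.27
eef_pos: [469.2, -38.5, 153.9]
tool_rot: [-3.139, 0.005, 1.587]
force: [0.7, 0.4, 0.0]
width: 85.0
```

```bash
python3 st.py
```

```text
9.2667 [469.2 -38.5 153.9] [-179.87    0.27   90.95] [0.7 0.4 0. ] 85.0
```

Call:
arm_command:
  rot:
    - [0,0,2.2]
    - [0,0,0]
    - [0,0,0]
    - [0,0,0]
  slide:
    - [4.5,1.8,-15]
    - [0,0,-15]
    - [0,0,-10]
    - [0,0,0]
  gripper: [85,85,85,85]

```text
clock: 9.6
eef_pos: [473.8, -37.8, 113.5]
tool_rot: [-3.14, 0.007, 1.607]
force: [-0.1, 0.2, -0.1]
width: 84.9
```

```bash
python3 st.py
```

```text
9.6 [473.8 -37.8 113.5] [-179.91    0.38   92.09] [-0.1  0.2 -0.1] 84.9
```

Call:
arm_command:
  rot:
    - [0,-0.4,1]
    - [0,0,0]
    - [0,0,0]
    - [0,0,0]
  slide:
    - [0,1,-18]
    - [0,0,-18]
    - [0,0,-18]
    - [0,0,0]
  gripper: [85,85,85,85]

```text
clock: 9.93
eef_pos: [474.8, -37.7, 59.7]
tool_rot: [3.134, 0.01, 1.611]
force: [-0.0, -0.1, -1.0]
width: 85.1
```

```bash
python3 st.py
```

```text
9.9333 [474.8 -37.7  59.7] [179.56   0.56  92.31] [-0.  -0.1 -1. ] 85.1
```

Call:
arm_command:
  rot:
    - [0.4,-0.5,1]
    - [0,0,0]
    - [0,0,0]
    - [0,0,0]
  slide:
    - [-0.8,1,-15]
    - [0,0,-15]
    - [0,0,-9]
    - [0,0,0]
  gripper: [85,85,85,85]

```text
clock: 10.27
eef_pos: [474.2, -38.0, 25.3]
tool_rot: [3.127, 0.008, 1.621]
force: [0.4, -0.1, 0.1]
width: 85.1
```

```bash
python3 st.py
```

```text
10.2667 [474.2 -38.   25.3] [179.18   0.45  92.87] [ 0.4 -0.1  0.1] 85.1
```

Call:
arm_command:
  rot:
    - [0.8,-0.4,0.3]
    - [0,0,0]
    - [0,0,0]
  slide:
    - [0,1.2,-2]
    - [0,0,0]
    - [0,0,0]
  gripper: [85,85,85]

```text
clock: 10.52
eef_pos: [475.4, -37.4, 25.8]
tool_rot: [3.118, -0.005, 1.622]
force: [0.4, -0.3, -0.4]
width: 85.0
```

```bash
python3 st.py
```

```text
10.5167 [475.4 -37.4  25.8] [178.64  -0.27  92.95] [ 0.4 -0.3 -0.4] 85.0
```

Call:
arm_command:
  rot:
    - [-0.2,1.3,0.2]
    - [0,0,0]
    - [0,0,0]
  slide:
    - [-1,0.7,-3]
    - [0,0,0]
    - [0,0,0]
  gripper: [85,85,85]

```text
clock: 10.77
eef_pos: [475.6, -37.2, 25.4]
tool_rot: [3.139, -0.001, 1.622]
force: [0.1, -0.0, -0.6]
width: 85.4
```

```bash
python3 st.py
```

```text
10.7667 [475.6 -37.2  25.4] [ 1.7983e+02 -4.0000e-02  9.2950e+01] [ 0.1 -0.  -0.6] 85.4
```

Call:
arm_command:
  rot:
    - [0,0,0]
    - [0,0,0]
    - [0,0,0]
    - [0,0,0]
    - [0,0,0]
  slide:
    - [0,0,0]
    - [0,0,0]
    - [0,0,0]
    - [0,0,0]
    - [0,0,0]
  gripper: [38,38,38,38,38]

```text
clock: 11.18
eef_pos: [476.3, -36.9, 26.9]
tool_rot: [3.136, 0.0, 1.622]
force: [1.0, -0.4, -3.2]
width: 49.3
```

Call:
arm_command:
  rot:
    - [0,0,0]
    - [0,0,0]
    - [0,0,0]
  slide:
    - [0,0,0]
    - [0,0,0]
    - [0,0,0]
  gripper: [38,38,38]

```text
clock: 11.43
eef_pos: [476.3, -36.9, 26.9]
tool_rot: [3.136, 0.0, 1.622]
force: [-0.5, 0.7, 0.8]
width: 49.4
```

```bash
python3 st.py
```

```text
11.4333 [476.3 -36.9  26.9] [1.7967e+02 1.0000e-02 9.2940e+01] [-0.5  0.7  0.8] 49.4
```

Call:
arm_command:
  rot:
    - [0,0,0]
    - [0,0,0]
    - [0,0,0]
    - [0,0,0]
    - [0,0,0]
  slide:
    - [0,0,10]
    - [0,0,20]
    - [0,0,25]
    - [0,0,25]
    - [0,0,20]
  gripper: [38,38,38,38,38]

```text
clock: 11.85
eef_pos: [467.9, -36.8, 125.9]
tool_rot: [-3.128, -0.001, 1.624]
force: [1.3, -0.3, -5.8]
width: 49.5
```

Call:
arm_command:
  rot:
    - [0,0,0]
    - [0,0,0]
    - [0,0,0]
    - [0,0,0]
    - [0,0,0]
  slide:
    - [0,-20,15]
    - [0,-30,10]
    - [0,-35,0]
    - [0,-35,0]
    - [0,-35,0]
  gripper: [38,38,38,38,38]

```text
clock: 12.27
eef_pos: [466.7, -185.9, 158.6]
tool_rot: [-3.132, -0.007, 1.644]
force: [0.9, -0.0, -5.9]
width: 49.5
```

```bash
python3 st.py
```

```text
12.2667 [ 466.7 -185.9  158.6] [-179.47   -0.38   94.17] [ 0.9 -0.  -5.9] 49.5
```

Call:
arm_command:
  rot:
    - [-0.4,-0.5,-0.9]
    - [0,0,0]
    - [0,0,0]
    - [0,0,0]
  slide:
    - [2,-25,-5]
    - [1,-22,-5]
    - [0,0,-5]
    - [0,0,0]
  gripper: [38,38,38,38]

```text
clock: 12.6
eef_pos: [463.0, -246.4, 143.1]
tool_rot: [-3.134, 0.005, 1.611]
force: [-0.4, 0.6, -6.2]
width: 49.4
```

```bash
python3 st.py; python3 - <<'E'
from h import *
p,d=get_image("scene");C=cloud("scene",d)
crop(p,220,170,350,330,3.7,'pics/s5.png')
s=telemetry.read_state();x,y,z=s['eef_pos']
m=(np.hypot(C[...,0]-x,C[...,1]-y)<60)&(abs(C[...,2]-(z-26.5+66))<3); print(rect(C[m]),m.sum(),np.median(C[m][:,2]))
E
```

```text
12.6 [ 463.  -246.4  143.1] [-179.59    0.29   92.32] [-0.4  0.6 -6.2] 49.4
(array([ 457.6, -250.6]), array([59.7, 69.3]), 2.2) 417 182.66545844269478
```

View pics/s5.png

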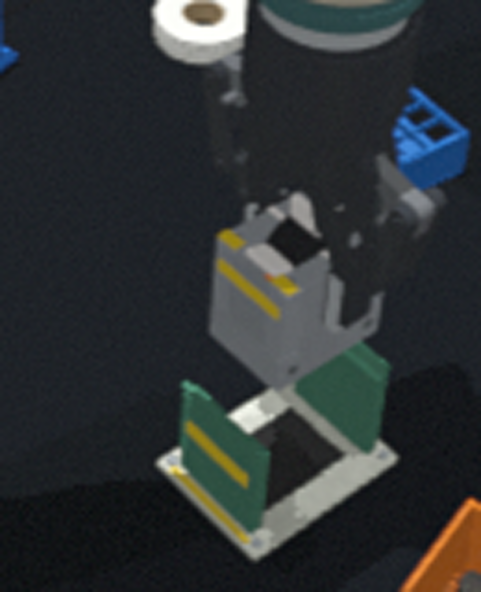

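```bash
python3 - <<'E'
from h import *
p,d=get_image("scene");C=cloud("scene",d)
s=telemetry.read_state();x,y,z=s['eef_pos']; print(x,y,z)
zz=C[...,2]
m=(abs(C[...,1]-y)<32)&(abs(C[...,0]-x)<55)&(zz>z-18)&(zz<z+25)
P=C[m]
t=np.radians(2.5); a=np.array([np.cos(t),np.sin(t)]); q=(P[:,:2]-[x,y])@a
h,e=np.histogram(q,bins=np.arange(-50,50,1)); 
for i in np.argsort(-h)[:6]: print(e[i],h[i])
F=P[abs(q-e[np.argmax(h)])<2.5]
l=np.polyfit(F[:,1],F[:,0],1); print('face x at y',np.polyval(l,y),'yaw',np.degrees(np.arctan(-l[0])),F[:,1].min(),F[:,1].max(), 'tilt',np.degrees(np.arctan(np.polyfit(F[:,2],F[:,0]+F[:,1]*-l[0],1)[0])))
top=(abs(C[...,1]-y)<40)&(abs(C[...,0]-x)<45)&(abs(zz-(z-26.9+66))<2.5); T=C[top];print('top',T.min(0),T.max(0))
E
```

```text
463.74902507058397 -246.07418861205758 143.84673739871926
-36 162
-37 94
-35 68
-34 14
-26 12
-38 12
face x at y 428.10790480778087 yaw 2.7629002530703373 -274.71338441433255 -223.9257938159489 tilt 0.19017406085122077
top [ 426.81011225 -285.73665377  180.46455241] [ 487.73552549 -216.4397808   185.35645377]
```

Call:
arm_command:
  rot:
    - [0.3,-0.4,0.5]
    - [0,0,0]
    - [0,0,0]
  slide:
    - [6.5,9.3,0]
    - [0,0,0]
    - [0,0,0]
  gripper: [38,38,38]

```text
clock: 12.95
eef_pos: [471.0, -232.2, 144.5]
tool_rot: [3.14, -0.001, 1.627]
force: [-1.0, -0.6, -5.5]
width: 49.1
```

```bash
python3 st.py
```

```text
12.95 [ 471.  -232.2  144.5] [ 1.799e+02 -7.000e-02  9.323e+01] [-1.  -0.6 -5.5] 49.1
```

Call:
arm_command:
  rot:
    - [0,0,-0.3]
    - [0,0,0]
    - [0,0,0]
    - [0,0,0]
  slide:
    - [0,-4,-12]
    - [0,0,-12]
    - [0,0,-8]
    - [0,0,0]
  gripper: [38,38,38,38]

```text
clock: 13.28
eef_pos: [472.9, -233.7, 111.1]
tool_rot: [3.137, -0.001, 1.628]
force: [-1.0, 0.1, -5.8]
width: 49.6
```

```bash
python3 st.py
```

```text
13.2833 [ 472.9 -233.7  111.1] [ 1.7974e+02 -5.0000e-02  9.3250e+01] [-1.   0.1 -5.8] 49.6
```

Call:
arm_command:
  rot:
    - [0,0.2,-0.3]
    - [0,0,0]
  slide:
    - [-2.5,-3,0]
    - [0,0,0]
  gripper: [38,38]

```text
clock: 13.45
eef_pos: [469.8, -236.4, 110.1]
tool_rot: [-3.14, -0.002, 1.623]
force: [-0.9, 0.9, -6.1]
width: 49.0
```

```bash
python3 st.py
```

```text
13.45 [ 469.8 -236.4  110.1] [-1.7993e+02 -1.1000e-01  9.2980e+01] [-0.9  0.9 -6.1] 49.0
```

```bash
cat > face.py <<'E'
from h import *
p,d=get_image("scene");C=cloud("scene",d)
s=telemetry.read_state();x,y,z=s['eef_pos']; print(x,y,z)
zz=C[...,2]
m=(abs(C[...,1]-y)<32)&(abs(C[...,0]-x)<45)&(zz>max(z-18,78))&(zz<z+32)
P=C[m]
t=np.radians(3); a=np.array([np.cos(t),np.sin(t)]); q=(P[:,:2]-[x,y])@a
h,e=np.histogram(q,bins=np.arange(-45,-25,1))
F=P[abs(q-e[np.argmax(h)]-.5)<2.]
l=np.polyfit(F[:,1],F[:,0],1); print(h.max(),'block ctr x',np.polyval(l,y)+34,'yaw',np.degrees(np.arctan(-l[0])),'y',np.percentile(F[:,1],[1,99]).mean()+1.8)
E
python3 face.py; python3 st.py
```

```text
470.31075004642406 -236.0164123869818 110.27842729653092
172 block ctr x 469.04449425175005 yaw 3.3305539722623685 y -237.26343894474934
13.5 [ 470.3 -236.   110.3] [-1.7999e+02 -1.3000e-01  9.3000e+01] [-0.   0.5 -6.2] 49.4
```

Call:
arm_command:
  rot:
    - [0,0,0]
    - [0,0,0]
    - [0,0,0]
  slide:
    - [-1,-0.5,-8]
    - [-0.5,0,-8]
    - [0,0,0]
  gripper: [38,38,38]

```text
clock: 13.75
eef_pos: [469.7, -237.2, 94.0]
tool_rot: [3.139, -0.001, 1.622]
force: [-0.4, 1.1, -6.0]
width: 49.6
```

```bash
python3 st.py
```

```text
13.75 [ 469.7 -237.2   94. ] [ 1.7984e+02 -5.0000e-02  9.2960e+01] [-0.4  1.1 -6. ] 49.6
```

Call:
arm_command:
  rot:
    - [0,0.1,0.1]
    - [0,0,0]
    - [0,0,0]
    - [0,0,0]
  slide:
    - [-0.3,0.5,-8]
    - [-0.5,0,-8]
    - [-0.5,0,-8]
    - [0,0,0]
  gripper: [38,38,38,38]

```text
clock: 14.08
eef_pos: [468.3, -236.8, 67.3]
tool_rot: [3.141, -0.001, 1.624]
force: [-0.7, -0.3, -6.3]
width: 49.3
```

```bash
python3 st.py
```

```text
14.0833 [ 468.3 -236.8   67.3] [ 1.7995e+02 -6.0000e-02  9.3060e+01] [-0.7 -0.3 -6.3] 49.3
```

Call:
arm_command:
  rot:
    - [0,0,0]
    - [0,0,0]
    - [0,0,0]
    - [0,0,0]
  slide:
    - [1.2,0,-8]
    - [0,0,-8]
    - [0,0,-7]
    - [0,0,0]
  gripper: [38,38,38,38]

```text
clock: 14.42
eef_pos: [469.8, -236.6, 41.4]
tool_rot: [3.141, -0.001, 1.624]
force: [0.7, 0.0, -5.6]
width: 49.5
```

```bash
python3 st.py
```

```text
14.4167 [ 469.8 -236.6   41.4] [ 1.7995e+02 -7.0000e-02  9.3070e+01] [ 0.7  0.  -5.6] 49.5
```

Bottom expected at TCP z about 33.

Call:
arm_command:
  rot:
    - [0,0,0]
    - [0,0,0]
    - [0,0,0]
  slide:
    - [0,0,-4]
    - [0,0,-2.5]
    - [0,0,-1.5]
  gripper: [38,38,38]

```text
clock: 14.67
eef_pos: [470.0, -236.5, 32.8]
tool_rot: [3.141, -0.001, 1.625]
force: [-5.4, 3.2, 25.3]
width: 49.4
```

Call:
arm_command:
  rot:
    - [0,0,0]
  slide:
    - [0,0,-1]
  gripper: [38]

```text
clock: 14.75
eef_pos: [470.0, -236.5, 32.9]
tool_rot: [3.141, -0.0, 1.625]
force: [-4.8, 1.9, 15.3]
width: 49.1
```

Seated. Open.

Call:
arm_command:
  rot:
    - [0,0,0]
    - [0,0,0]
    - [0,0,0]
    - [0,0,0]
    - [0,0,0]
  slide:
    - [0,0,0]
    - [0,0,0]
    - [0,0,0]
    - [0,0,0]
    - [0,0,0]
  gripper: [80,80,80,80,80]

```text
clock: 15.17
eef_pos: [473.5, -237.7, 36.0]
tool_rot: [3.133, 0.003, 1.625]
force: [-0.3, -0.2, -0.1]
width: 80.0
```

Call:
arm_command:
  rot:
    - [0,0,0]
    - [0,0,0]
    - [0,0,0]
  slide:
    - [0,0,0]
    - [0,0,0]
    - [0,0,0]
  gripper: [80,80,80]

```text
clock: 15.42
eef_pos: [474.0, -238.0, 36.3]
tool_rot: [3.132, 0.004, 1.625]
force: [0.1, -1.1, -1.3]
width: 80.4
```

Call:
arm_command:
  rot:
    - [0,0,0]
    - [0,0,0]
    - [0,0,0]
    - [0,0,0]
    - [0,0,0]
  slide:
    - [0,0,15]
    - [0,0,20]
    - [0,0,25]
    - [0,0,25]
    - [0,0,25]
  gripper: [80,80,80,80,80]

```text
clock: 15.83
eef_pos: [469.0, -235.6, 144.3]
tool_rot: [-3.138, -0.003, 1.626]
force: [-0.0, -0.3, 0.2]
width: 80.0
```

```bash
python3 st.py; cat > look.py <<'E'
from h import *
import sys
o=both(); ims=[]
for n,(p,d,C,H) in o.items():
    z=C[...,2]; nb=np.hypot(C[...,0]-468,C[...,1]+237)<60
    g=(H[...,1]>80)&(H[...,0]>60)&(H[...,0]<95)
    top=nb&(abs(z-72)<2.5)&~g; 
    if top.sum()>20: print(n,rect(C[top]),top.sum(),np.median(z[top]))
    u,v=proj(n,[468,-237,70])[0].astype(int); q=p[v-32:v+32,u-32:u+32]; ims.append(cv2.resize(q[...,::-1],(400,400),interpolation=cv2.INTER_CUBIC))
    np.savez(n+"w.npz",p=p,d=d)
cv2.imwrite(sys.argv[1],np.hstack(ims))
E
python3 look.py pics/s6.png
```

```text
15.8333 [ 469.  -235.6  144.3] [-1.798e+02 -1.700e-01  9.316e+01] [-0.  -0.3  0.2] 80.0
scene (array([ 466.3, -237.1]), array([75.3, 50.9]), 2.5) 494 71.97318929941974
top (array([ 468.1, -235.4]), array([92. , 50.3]), 1.2) 254 72.16243200918461
```

View pics/s6.png

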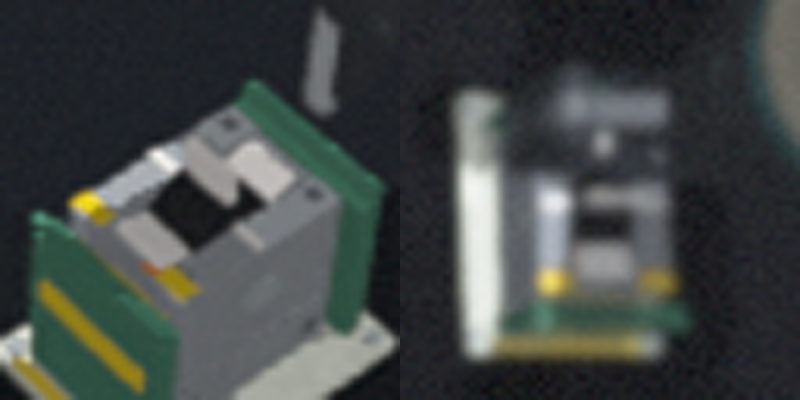

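The block sits in the bay between the green stops, yellow dashes toward the yellow front. A white ridge is near vertical (left panel 205,165), with an orange speck at the slot's front (150,268). I'll measure the ridges.

```bash
cat > ridge.py <<'E'
from h import *
B=np.array([468.4,-237.2,6]);t=np.radians(3.2)
def loc(P): 
    q=P-B; return np.stack([q[...,0]*np.cos(t)+q[...,1]*np.sin(t),-q[...,0]*np.sin(t)+q[...,1]*np.cos(t),q[...,2]],-1)
def run(n="scene"):
    a=np.load(n+"w.npz");p=a['p'];C=cloud(n,a['d']);H=cv2.cvtColor(p,cv2.COLOR_RGB2HSV);L=loc(C)
    r=np.hypot(L[...,0],L[...,2]-56); w=(abs(L[...,1])<11)&(r<33)&(L[...,2]>60)
    org=w&(H[...,0]>3)&(H[...,0]<19)&(H[...,1]>110)
    for nm,m in(("white",w&(r>21)&(H[...,1]<60)&(H[...,2]>90)),("orange",org&(r>19))):
        P=L[m]
        if not len(P): print(nm,0);continue
        ang=np.degrees(np.arctan2(P[:,0],P[:,2]-56)); hh,e=np.histogram(ang,bins=np.arange(-100,101,8)); print(nm,len(P),[(int(e[i]+4),int(hh[i])) for i in np.nonzero(hh)[0]])
        for lo,hi in((-36,36),):
            s=(ang>lo)&(ang<hi)&(r[m]>24)
            if s.sum(): print('  tip zone',s.sum(),'mean x',P[s,0].mean(),'ang',ang[s].mean(),'maxz',P[s,2].max()+6)
    ys,xs=np.nonzero((abs(L[...,1])<30)&(abs(L[...,0])<45)&(L[...,2]>40)&(H[...,0]>3)&(H[...,0]<19)&(H[...,1]>90)); 
    print('orange pts',np.c_[xs,ys].tolist()[:6],L[ys,xs].round(0).tolist()[:6])
if __name__=="__main__": run("scene")
E
python3 ridge.py
```

```text
white 147 [(-80, 15), (-72, 16), (-64, 23), (-8, 3), (0, 37), (8, 3), (56, 1), (64, 15), (72, 33), (80, 1)]
  tip zone 34 mean x -0.20824878208025127 ang -0.4740807089955858 maxz 93.70572935909547
orange 0
orange pts [[287, 281], [287, 282]] [[-15.0, 8.0, 41.0], [-31.0, -7.0, 64.0]]
```

Ridges stand at 0 and ±72°, with orange at about -144°. Plan: closed fingers at z≈83 push the ridges in turn toward +x.

Call:
arm_command:
  rot:
    - [0,-0.2,0]
    - [0,0,0]
    - [0,0,0]
    - [0,0,0]
    - [0,0,0]
  slide:
    - [-12,-2,0]
    - [-11,0,0]
    - [0,0,0]
    - [0,0,0]
    - [0,0,0]
  gripper: [0,0,0,0,0]

```text
clock: 16.35
eef_pos: [447.4, -238.6, 146.2]
tool_rot: [3.134, 0.001, 1.625]
force: [-0.0, 0.7, -0.2]
width: 19.4
```

```bash
python3 st.py;python3 look.py pics/s7.png
```

```text
16.35 [ 447.4 -238.6  146.2] [1.7958e+02 6.0000e-02 9.3110e+01] [-0.   0.7 -0.2] 19.4
scene (array([ 464.7, -237.5]), array([77.8, 51.2]), 3.5) 487 71.87684180784368
top (array([ 468.9, -236.4]), array([91.4, 56.8]), 3.4) 305 71.87505190227705
```

View pics/s7.png

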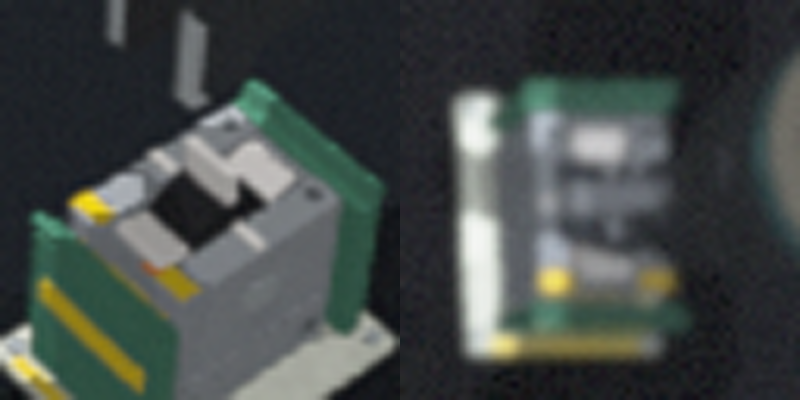

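Unchanged block; fingers still closing. Descend with corrections.

Call:
arm_command:
  rot:
    - [0,0.4,0]
    - [0,0,0]
    - [0,0,0]
    - [0,0,0]
    - [0,0,0]
  slide:
    - [-1,0,-5]
    - [-0.5,0,-10]
    - [-0.5,0,-10]
    - [-0.5,0,-10]
    - [0,0,0]
  gripper: [0,0,0,0,0]

```text
clock: 16.87
eef_pos: [446.8, -237.9, 107.2]
tool_rot: [3.14, -0.0, 1.627]
force: [0.5, -0.2, -0.5]
width: -0.2
```

```bash
python3 st.py
```

```text
16.8667 [ 446.8 -237.9  107.2] [ 1.7993e+02 -1.0000e-02  9.3210e+01] [ 0.5 -0.2 -0.5] -0.2
```

Call:
arm_command:
  rot:
    - [0,0,0]
    - [0,0,0]
    - [0,0,0]
    - [0,0,0]
  slide:
    - [-0.8,-0.3,-10]
    - [-0.5,0,-8]
    - [0,0,-5]
    - [0,0,0]
  gripper: [0,0,0,0]

```text
clock: 17.2
eef_pos: [445.7, -237.3, 81.2]
tool_rot: [-3.141, -0.002, 1.628]
force: [-0.8, -0.5, 0.4]
width: -0.3
```

```bash
python3 st.py;python3 look.py pics/s8.png
```

```text
17.2 [ 445.7 -237.3   81.2] [-1.7998e+02 -9.0000e-02  9.3280e+01] [-0.8 -0.5  0.4] -0.3
scene (array([ 464.5, -237.7]), array([77.3, 50.5]), 2.9) 334 71.7577497885506
top (array([ 468.6, -234.4]), array([90.8, 54.5]), 4.2) 196 71.89275762410517
```

View pics/s8.png

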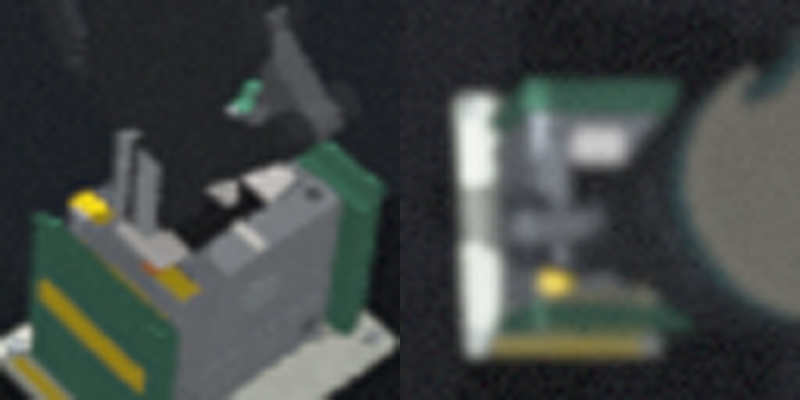

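Closed fingertips stand just in front of the vertical ridge (left panel 135,190). Push in small steps.

Call:
arm_command:
  rot:
    - [0,0,0]
    - [0,0,0]
    - [0,0,0]
  slide:
    - [5,0,1.5]
    - [5,0.3,0.3]
    - [0,0,0]
  gripper: [0,0,0]

```text
clock: 17.55
eef_pos: [456.9, -237.6, 85.1]
tool_rot: [3.141, -0.0, 1.628]
force: [-1.8, -0.3, -1.3]
width: 0.0
```

Call:
arm_command:
  rot:
    - [0,0,0]
    - [0,0,0]
    - [0,0,0]
  slide:
    - [5,0.3,0]
    - [5,0.3,0]
    - [0,0,0]
  gripper: [0,0,0]

```text
clock: 17.8
eef_pos: [466.2, -237.0, 85.4]
tool_rot: [-3.139, -0.0, 1.627]
force: [-2.3, -0.1, -0.2]
width: -0.2
```

```bash
python3 st.py;python3 look.py pics/s9.png; python3 ridge.py
```

```text
17.8 [ 466.2 -237.    85.4] [-1.7985e+02 -2.0000e-02  9.3220e+01] [-2.3 -0.1 -0.2] -0.2
scene (array([ 464.8, -236.8]), array([78. , 51.9]), 3.7) 285 72.4439923185871
top (array([ 468.6, -236. ]), array([90.7, 55.9]), 3.6) 155 72.67206698412008
white 79 [(-80, 10), (-72, 14), (-48, 11), (-40, 23), (-24, 4), (-16, 6), (16, 2), (24, 3), (32, 3), (40, 1), (72, 2)]
  tip zone 14 mean x -3.937008857776815 ang -6.885188821051064 maxz 92.78432345968622
orange 1 [(-72, 1)]
orange pts [[288, 277], [287, 278], [289, 278], [290, 278], [287, 279], [288, 279]] [[-11.0, 11.0, 47.0], [-17.0, 8.0, 51.0], [-12.0, 7.0, 49.0], [-14.0, 2.0, 54.0], [-16.0, 9.0, 47.0], [-14.0, 8.0, 47.0]]
```

View pics/s9.png

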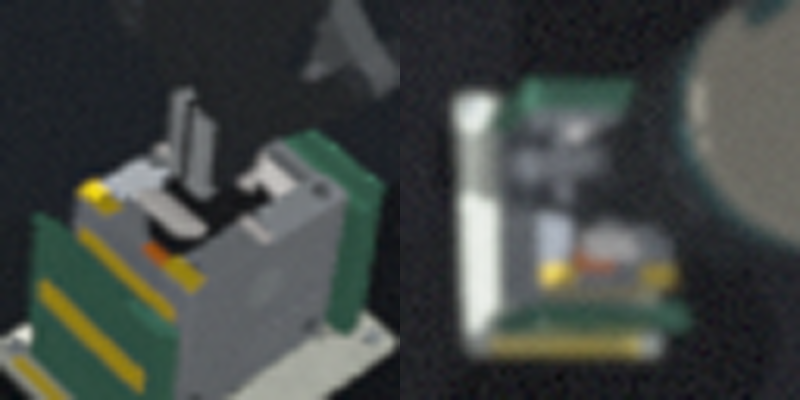

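It works: the next ridge has risen (left panel 170,210) and orange shows at the front of the slot (155,250). Continue the stroke.

Call:
arm_command:
  rot:
    - [0,0,0]
    - [0,0,0]
    - [0,0,0]
  slide:
    - [4,0.2,-1.5]
    - [2.5,0.2,-0.5]
    - [0,0,0]
  gripper: [0,0,0]

```text
clock: 18.15
eef_pos: [470.8, -236.8, 82.8]
tool_rot: [-3.136, -0.001, 1.626]
force: [-3.3, 0.2, -0.5]
width: 0.1
```

```bash
python3 st.py;python3 look.py pics/s10.png; python3 ridge.py
```

```text
18.15 [ 470.8 -236.8   82.8] [-1.7965e+02 -4.0000e-02  9.3170e+01] [-3.3  0.2 -0.5] 0.1
scene (array([ 464.6, -237.1]), array([77.9, 51.6]), 4.0) 331 72.40133958549745
top (array([ 468.3, -234.6]), array([90.9, 53.2]), 3.0) 154 72.8453713772891
white 68 [(-80, 10), (-72, 9), (-40, 3), (-32, 21), (-24, 3), (-16, 7), (-8, 5), (24, 1), (32, 5), (40, 3), (80, 1)]
  tip zone 32 mean x -10.417409883816433 ang -21.433338305352194 maxz 94.20290927587018
orange 0
orange pts [[287, 276], [286, 277], [287, 277], [288, 277], [285, 278], [286, 278]] [[-15.0, 10.0, 53.0], [-15.0, 12.0, 49.0], [-15.0, 10.0, 51.0], [-15.0, 7.0, 53.0], [-17.0, 13.0, 46.0], [-17.0, 10.0, 50.0]]
```

View pics/s10.png

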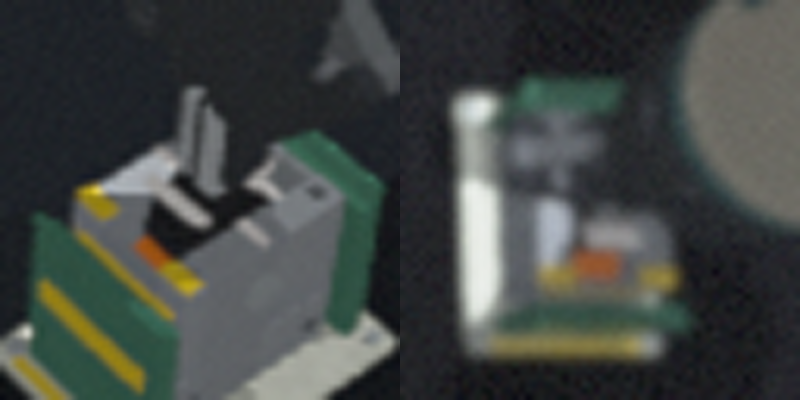

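Call:
arm_command:
  rot:
    - [0,0,0]
    - [0,0,0]
    - [0,0,0]
    - [0,0,0]
    - [0,0,0]
  slide:
    - [0,0,10]
    - [0,0,18]
    - [-15,-0.8,0]
    - [-20,-0.8,0]
    - [0,0,0]
  gripper: [0,0,0,0,0]

```text
clock: 18.67
eef_pos: [441.8, -238.2, 115.7]
tool_rot: [3.134, 0.002, 1.629]
force: [-1.0, -0.9, -0.6]
width: -0.2
```

```bash
python3 st.py;python3 look.py pics/s11.png; python3 ridge.py
```

```text
18.6667 [ 441.8 -238.2  115.7] [1.7957e+02 1.1000e-01 9.3330e+01] [-1.  -0.9 -0.6] -0.2
scene (array([ 464.4, -237.8]), array([76.9, 51. ]), 3.9) 385 72.07540365413388
top (array([ 468.9, -236.7]), array([91.7, 56.6]), 3.0) 178 72.08961115122213
white 94 [(-80, 5), (-72, 1), (-40, 17), (-32, 11), (24, 14), (32, 36), (40, 3), (72, 1), (80, 6)]
  tip zone 45 mean x 7.526821645217156 ang 16.10387601209328 maxz 89.16721634467672
orange 0
orange pts [[287, 277], [285, 278], [286, 278], [287, 278], [288, 278], [284, 279]] [[-16.0, 9.0, 53.0], [-19.0, 11.0, 49.0], [-17.0, 11.0, 49.0], [-17.0, 8.0, 51.0], [-18.0, 4.0, 55.0], [-31.0, 2.0, 64.0]]
```

View pics/s11.png

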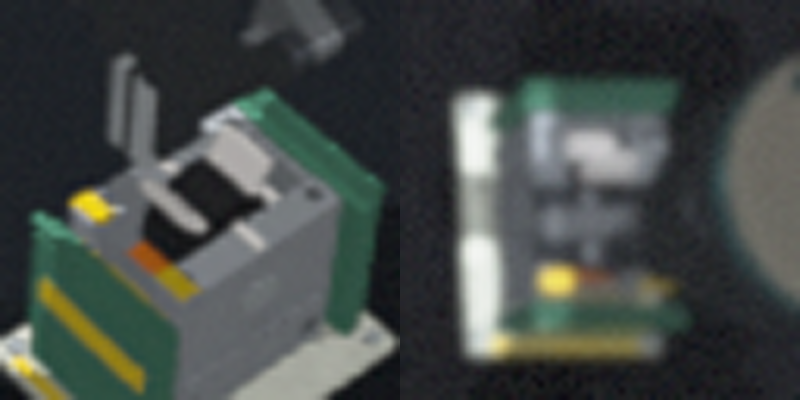

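Ridges now at about -36° and +34°, orange just at the slot's front edge (left panel 155,258). Go in front of the next ridge.

Call:
arm_command:
  rot:
    - [0,0.4,0]
    - [0,0,0]
    - [0,0,0]
  slide:
    - [-8,-0.5,0]
    - [0,0,-8]
    - [0,0,0]
  gripper: [0,0,0]

```text
clock: 19.02
eef_pos: [441.2, -238.8, 108.7]
tool_rot: [3.13, 0.004, 1.631]
force: [-0.7, 0.7, -0.1]
width: 0.1
```

```bash
python3 st.py
```

```text
19.0167 [ 441.2 -238.8  108.7] [179.35   0.2   93.46] [-0.7  0.7 -0.1] 0.1
```

```bash
python3 -c "
from h import *
print(telemetry.read_state()['qpos'])"
```

```text
[ 0.6656869   0.62213505 -0.32927028  2.04289628  0.38327988  0.52243434
  1.69207519]
```

Call:
arm_command:
  rot:
    - [0,0.6,0]
    - [0,0,0]
  slide:
    - [-8,0,0]
    - [-3,0,0]
  gripper: [0,0]

```text
clock: 19.18
eef_pos: [430.8, -238.4, 108.0]
tool_rot: [3.141, 0.002, 1.632]
force: [-0.4, 0.6, -0.3]
width: -0.2
```

```bash
python3 -c "
from h import *
print(telemetry.read_state()['qpos'])"; python3 st.py
```

```text
[ 0.67026675  0.61743599 -0.32682109  2.05892221  0.38597129  0.52151678
  1.69459818]
19.1833 [ 430.8 -238.4  108. ] [1.7997e+02 1.3000e-01 9.3530e+01] [-0.4  0.6 -0.3] -0.2
```

Call:
arm_command:
  rot:
    - [0,0,-0.3]
    - [0,0,0]
    - [0,0,0]
    - [0,0,0]
  slide:
    - [0,-0.5,-9]
    - [0,0,-9]
    - [0,0,-5]
    - [0,0,0]
  gripper: [0,0,0,0]

```text
clock: 19.52
eef_pos: [429.9, -238.8, 82.3]
tool_rot: [-3.141, 0.002, 1.626]
force: [0.1, 1.0, -0.1]
width: 0.1
```

```bash
python3 st.py;python3 look.py pics/s12.png; python3 ridge.py
```

```text
19.5167 [ 429.9 -238.8   82.3] [-1.7997e+02  1.0000e-01  9.3190e+01] [ 0.1  1.  -0.1] 0.1
scene (array([ 469.5, -237.7]), array([88.7, 49.8]), 5.1) 240 71.8301947591811
top (array([ 465.1, -234.1]), array([86.3, 48.3]), 0.4) 168 71.56514778497592
white 15 [(-72, 1), (-40, 7), (-32, 4), (32, 1), (72, 2)]
  tip zone 2 mean x -16.186980355603104 ang -34.20567787397881 maxz 86.8873215727225
orange 0
orange pts [[286, 278], [287, 278], [288, 278], [285, 279], [286, 279], [287, 279]] [[-40.0, -12.0, 87.0], [-17.0, 8.0, 52.0], [-17.0, 5.0, 53.0], [-43.0, -13.0, 87.0], [-18.0, 9.0, 48.0], [-17.0, 7.0, 50.0]]
```

View pics/s12.png

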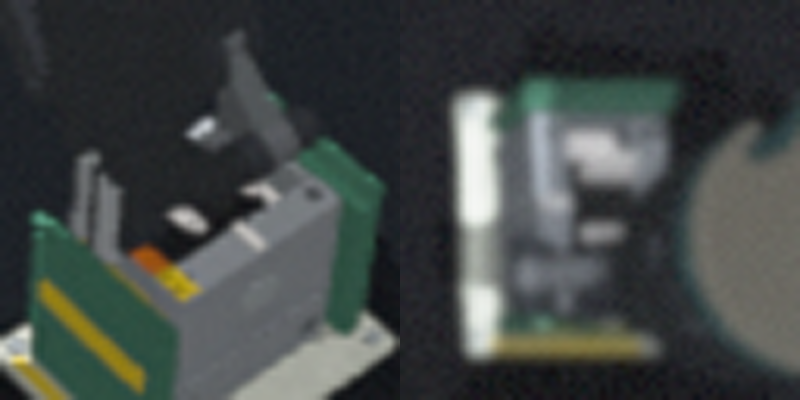

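Fingertips are in front of the -36° ridge (left panel 95,215). Push.

Call:
arm_command:
  rot:
    - [0,0,0]
    - [0,0,0]
    - [0,0,0]
    - [0,0,0]
  slide:
    - [6,0.3,0.5]
    - [6,0.3,0]
    - [5,0.3,0]
    - [0,0,0]
  gripper: [0,0,0,0]

```text
clock: 19.95
eef_pos: [438.9, -238.5, 84.3]
tool_rot: [-3.122, 0.002, 1.624]
force: [0.1, 0.3, 0.2]
width: -0.1
```

```bash
python3 st.py
```

```text
19.95 [ 438.9 -238.5   84.3] [-1.7886e+02  1.0000e-01  9.3030e+01] [0.1 0.3 0.2] -0.1
```

Call:
arm_command:
  rot:
    - [0,-1,0.2]
    - [0,0,0]
    - [0,0,0]
    - [0,0,0]
  slide:
    - [5,0.3,-1]
    - [5,0.3,0]
    - [5,0.3,0]
    - [0,0,0]
  gripper: [0,0,0,0]

```text
clock: 20.28
eef_pos: [439.5, -238.8, 84.9]
tool_rot: [-3.11, 0.003, 1.623]
force: [-0.3, 0.5, 0.6]
width: 0.2
```

```bash
python3 st.py
```

```text
20.2833 [ 439.5 -238.8   84.9] [-1.7818e+02  1.6000e-01  9.2980e+01] [-0.3  0.5  0.6] 0.2
```

```bash
python3 -c "
from h import *
s=telemetry.read_state();print(s['qpos'],s['tau'],s['qd'],s['torque'])
p,d=get_image('scene');cv2.imwrite('pics/s13.png',p[:,:,::-1])";python3 look.py pics/s13b.png
```

```text
[ 0.62639055  0.67206455 -0.29349335  2.0272294   0.40069269  0.5265063
  1.66055252] [-2.63524828e-01 -4.85750127e+01 -3.06458607e+00 -1.03529844e+01
  1.29141563e-02  2.01536925e-01 -1.04505639e-02] [ 0.00384609 -0.01582845  0.00939413  0.01725351  0.00013806  0.01494705
  0.0014772 ] [ 0.00464002 -0.02688672 -0.01547426]
scene (array([ 464.5, -237.7]), array([78. , 50.2]), 2.4) 267 72.05337492887963
top (array([ 468.6, -235.2]), array([90.6, 56.2]), 3.9) 145 71.81158804910183
```

View pics/s13.png

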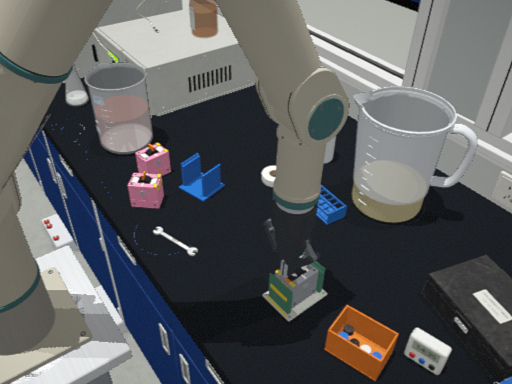

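View pics/s13b.png

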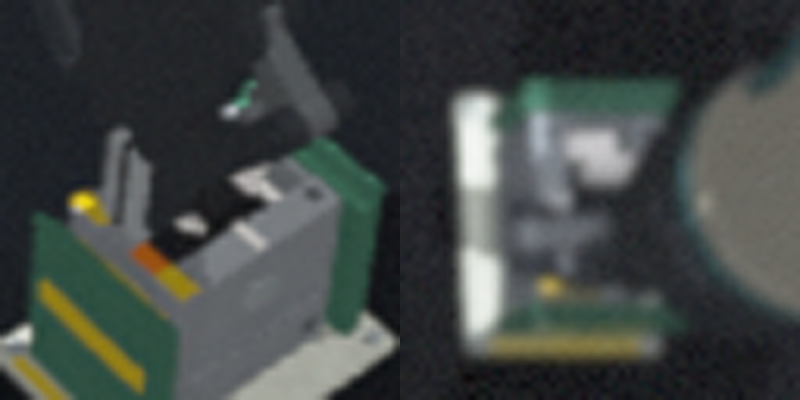

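Joint 6 sticks on small moves, so the hand tilted while the tip stayed. Ask for larger single rows.

Call:
arm_command:
  rot:
    - [0,-2.5,0.2]
    - [0,0,0]
  slide:
    - [8,0.4,-1.5]
    - [0,0,0]
  gripper: [0,0]

```text
clock: 20.6
eef_pos: [437.9, -238.9, 83.1]
tool_rot: [-3.136, 0.005, 1.624]
force: [0.3, -0.2, 0.3]
width: 0.2
```

```bash
python3 st.py;python3 -c "
from h import *
s=telemetry.read_state();print(s['qpos'],s['tau'])"
```

```text
20.6 [ 437.9 -238.9   83.1] [-179.66    0.26   93.05] [ 0.3 -0.2  0.3] 0.2
[ 0.63471769  0.66643491 -0.29091381  2.05312558  0.40907587  0.48056995
  1.65989386] [-1.71137634e-01 -4.86833668e+01 -3.11725818e+00 -9.93159771e+00
  7.38730165e-02 -6.61816075e-02 -1.68539677e-02]
```

Call:
arm_command:
  rot:
    - [0,-0.6,0]
    - [0,-0.6,0]
  slide:
    - [9,0.4,0]
    - [9,0.4,0]
  gripper: [0,0]

```text
clock: 20.77
eef_pos: [456.9, -238.4, 83.3]
tool_rot: [3.123, 0.006, 1.623]
force: [1.3, -0.2, -0.3]
width: 0.1
```

```bash
python3 st.py;python3 -c "
from h import *
s=telemetry.read_state();print(s['qpos'],s['tau'])"
```

```text
20.7667 [ 456.9 -238.4   83.3] [178.96   0.35  92.98] [ 1.3 -0.2 -0.3] 0.1
[ 0.62710717  0.67462094 -0.29598773  2.02872117  0.40500532  0.47388329
  1.65526178] [ 6.92014731e-01 -4.91531003e+01 -2.68456712e+00 -9.09854114e+00
  4.75655263e-02  1.64356632e-01  3.46035487e-02]
```

Call:
arm_command:
  rot:
    - [0,0.5,0]
  slide:
    - [8,0.5,0]
  gripper: [0]

```text
clock: 20.85
eef_pos: [466.6, -238.1, 83.5]
tool_rot: [3.129, 0.006, 1.623]
force: [-2.1, -0.7, -0.2]
width: 0.2
```

```bash
python3 st.py;python3 look.py pics/s14.png; python3 ridge.py
```

```text
20.85 [ 466.6 -238.1   83.5] [179.29   0.33  92.97] [-2.1 -0.7 -0.2] 0.2
scene (array([ 470.5, -238.1]), array([52.2, 87.8]), 89.7) 323 72.12250386700316
top (array([ 464.7, -235. ]), array([84.7, 50.3]), 1.6) 146 72.669172565341
white 65 [(-80, 10), (-72, 2), (-48, 12), (-40, 20), (-24, 9), (-16, 5), (24, 5), (80, 2)]
  tip zone 17 mean x -6.1291549989966185 ang -11.997638717818333 maxz 93.35359032956512
orange 1 [(-80, 1)]
orange pts [[286, 278], [287, 278], [288, 278], [286, 279], [287, 279], [288, 279]] [[-13.0, 14.0, 43.0], [-14.0, 10.0, 47.0], [-15.0, 7.0, 50.0], [-18.0, 9.0, 48.0], [-18.0, 6.0, 51.0], [-16.0, 5.0, 50.0]]
```

View pics/s14.png

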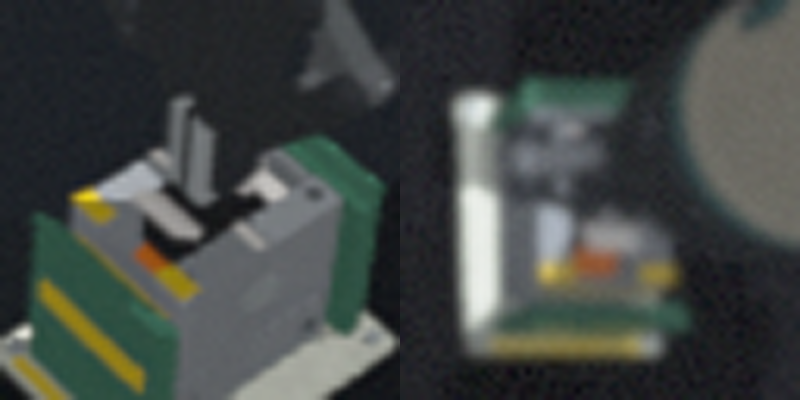

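The wheel did not turn: the fingertip rode over the -36° ridge and pressed it back to about -44° (white ridge at left panel 170,215; orange still at 155,255). Now the tip stands behind the leading ridge; go lower and push that one further.

Call:
arm_command:
  rot:
    - [0,0.7,0]
    - [0,0,0]
  slide:
    - [0,0.8,-3]
    - [0,0,0]
  gripper: [0,0]

```text
clock: 21.12
eef_pos: [469.6, -237.0, 80.2]
tool_rot: [3.139, 0.006, 1.625]
force: [0.8, -0.2, -0.6]
width: 0.2
```

```bash
python3 st.py
```

```text
21.1167 [ 469.6 -237.    80.2] [179.86   0.32  93.09] [ 0.8 -0.2 -0.6] 0.2
```

Call:
arm_command:
  rot:
    - [0,-0.3,0]
    - [0,0,0]
  slide:
    - [6,0.3,0.8]
    - [0,0,0]
  gripper: [0,0]

```text
clock: 21.28
eef_pos: [475.1, -236.4, 80.4]
tool_rot: [3.135, 0.005, 1.625]
force: [0.0, -0.3, -0.3]
width: -0.1
```

```bash
python3 st.py;python3 look.py pics/s15.png; python3 ridge.py
```

```text
21.2833 [ 475.1 -236.4   80.4] [179.65   0.3   93.1 ] [ 0.  -0.3 -0.3] -0.1
scene (array([ 465.8, -237.2]), array([74.3, 50.6]), 1.3) 355 71.86047367615072
top (array([ 468. , -234.9]), array([92.1, 50.3]), 1.0) 186 72.06672169300225
white 66 [(-80, 9), (-72, 2), (-32, 4), (-24, 21), (-8, 7), (0, 11), (8, 1), (40, 5), (48, 3), (80, 3)]
  tip zone 40 mean x -7.601423236419274 ang -15.623850376672276 maxz 93.86922703886182
orange 0
orange pts [[286, 276], [287, 276], [285, 277], [286, 277], [287, 277], [288, 277]] [[-18.0, 10.0, 56.0], [-17.0, 8.0, 57.0], [-21.0, 9.0, 56.0], [-19.0, 9.0, 54.0], [-18.0, 7.0, 56.0], [-17.0, 6.0, 56.0]]
```

View pics/s15.png

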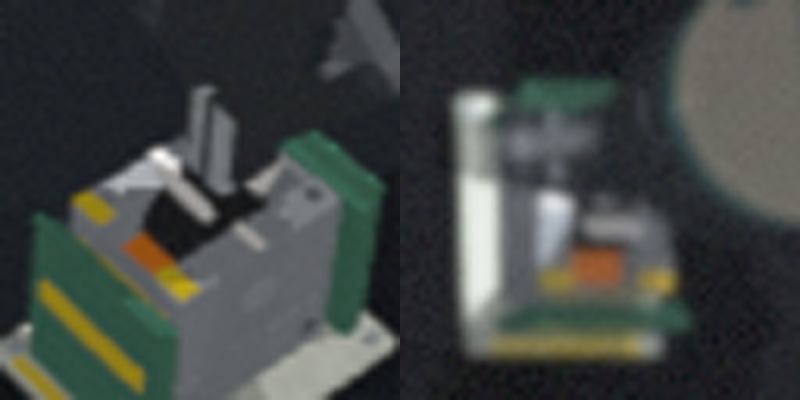

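The ridge behind is now at about -26° (left panel 190,195). Lift, go back, and push it with the tip at z≈81.

Call:
arm_command:
  rot:
    - [0,0,0]
    - [0,0,0]
    - [0,0,0]
    - [0,0,0]
    - [0,0,0]
  slide:
    - [0,0,10]
    - [0,0,15]
    - [-20,-1,0]
    - [-20,-1,0]
    - [0,0,0]
  gripper: [0,0,0,0,0]

```text
clock: 21.8
eef_pos: [438.1, -237.5, 109.4]
tool_rot: [3.127, 0.006, 1.627]
force: [-1.0, 0.7, -0.2]
width: -0.1
```

```bash
python3 st.py;python3 look.py pics/s16.png; python3 ridge.py
```

```text
21.8 [ 438.1 -237.5  109.4] [179.14   0.35  93.24] [-1.   0.7 -0.2] -0.1
scene (array([ 465.1, -237.2]), array([77.2, 50.7]), 2.5) 355 72.09328639307842
top (array([ 467.3, -234.5]), array([88.1, 54.6]), 4.2) 164 72.15237155375212
white 88 [(-80, 7), (-72, 1), (-32, 5), (-24, 16), (-16, 1), (32, 2), (40, 33), (48, 18), (56, 1), (72, 2), (80, 2)]
  tip zone 20 mean x -10.960431001915072 ang -22.378610771440613 maxz 90.2457069853316
orange 0
orange pts [[286, 276], [287, 276], [285, 277], [286, 277], [287, 277], [288, 277]] [[-17.0, 10.0, 55.0], [-16.0, 9.0, 55.0], [-21.0, 9.0, 55.0], [-21.0, 7.0, 58.0], [-18.0, 7.0, 56.0], [-16.0, 6.0, 55.0]]
```

Call:
arm_command:
  rot:
    - [0,1.2,0]
    - [0,0,0]
    - [0,0,0]
    - [0,0,0]
  slide:
    - [-3,-1,-10]
    - [-1,0,-10]
    - [0,0,-8]
    - [0,0,0]
  gripper: [0,0,0,0]

```text
clock: 22.23
eef_pos: [436.6, -239.5, 81.1]
tool_rot: [-3.131, 0.007, 1.628]
force: [-5.3, 0.3, 3.0]
width: 0.2
```

```bash
python3 st.py
```

```text
22.2333 [ 436.6 -239.5   81.1] [-179.4     0.42   93.29] [-5.3  0.3  3. ] 0.2
```

```bash
python3 look.py pics/s17.png; python3 ridge.py;python3 st.py
```

```text
scene (array([ 464.8, -237.3]), array([75.7, 52.3]), 4.9) 248 71.8524454834826
top (array([ 466.5, -235.5]), array([52.3, 90.2]), 89.1) 160 72.19680865912949
white 20 [(-80, 7), (-72, 2), (-40, 4), (-32, 2), (24, 1), (32, 2), (72, 1), (80, 1)]
  tip zone 1 mean x 14.013742969568364 ang 28.911859989647528 maxz 87.37343647150442
orange 1 [(-80, 1)]
orange pts [[287, 278], [288, 278], [286, 279], [287, 279], [288, 279], [289, 279]] [[-37.0, -11.0, 83.0], [-36.0, -13.0, 84.0], [-18.0, 9.0, 49.0], [-19.0, 6.0, 52.0], [-16.0, 5.0, 50.0], [-14.0, 5.0, 49.0]]
22.3333 [ 437.5 -239.5   81.5] [-179.5     0.43   93.3 ] [-6.  -0.   5.9] -0.1
```

View pics/s17.png

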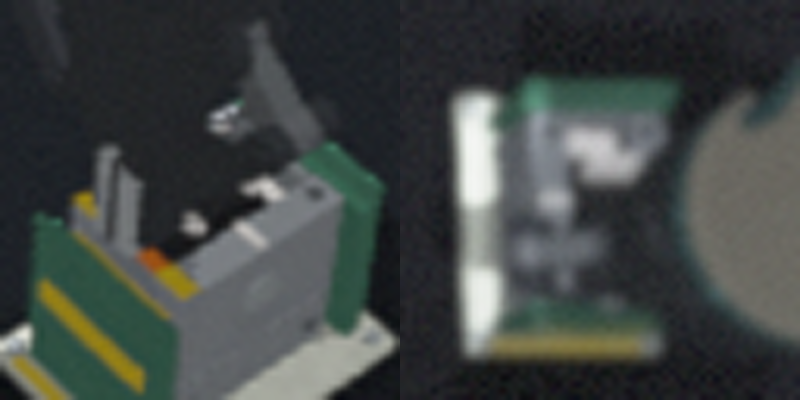

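Going down, the tip pressed the ridge to -36° and is wedged against it (force -6 N in x). A level push jams by friction here, so I'll follow the ridge's arc: forward and up first.

Call:
arm_command:
  rot:
    - [0,-0.5,0]
    - [0,-0.5,0]
  slide:
    - [4,0.4,3]
    - [7,0.4,3]
  gripper: [0,0]

```text
clock: 22.5
eef_pos: [442.4, -238.9, 85.1]
tool_rot: [-3.135, 0.007, 1.627]
force: [-11.0, -1.9, 12.9]
width: 0.0
```

```bash
python3 st.py;python3 look.py pics/s18.png; python3 ridge.py
```

```text
22.5 [ 442.4 -238.9   85.1] [-179.64    0.39   93.22] [-11.   -1.9  12.9] 0.0
scene (array([ 468.9, -236.9]), array([87.5, 51.6]), 3.6) 250 72.60247600637706
top (array([ 468.6, -235. ]), array([90.8, 55. ]), 3.7) 153 72.60417803029156
white 47 [(-80, 13), (-72, 15), (-32, 1), (-24, 3), (24, 1), (32, 7), (40, 6), (56, 1)]
  tip zone 6 mean x 2.300629440042877 ang 4.237215890447522 maxz 87.08481441748279
orange 3 [(-72, 3)]
orange pts [[286, 277], [287, 277], [288, 277], [289, 277], [286, 278], [287, 278]] [[-19.0, 9.0, 54.0], [-16.0, 9.0, 52.0], [-17.0, 5.0, 57.0], [-15.0, 5.0, 55.0], [-27.0, 0.0, 65.0], [-17.0, 7.0, 52.0]]
```

View pics/s18.png

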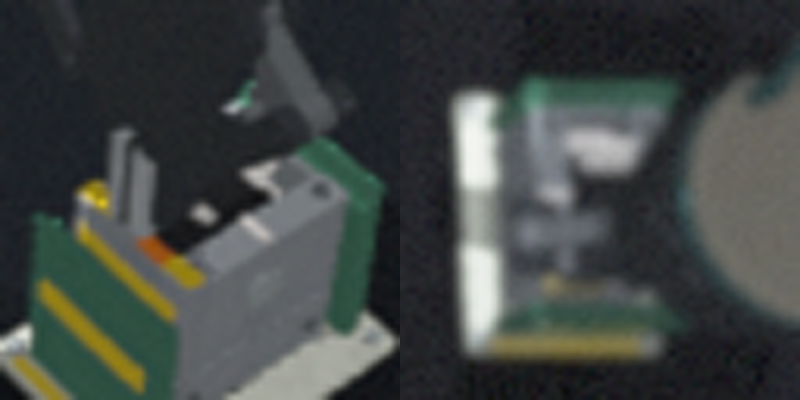

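The force points through the axis, so the tip's rounded lower edge is pressing on the ridge's end. I'll back off and come in lower in front of it, clear of the hub.

Call:
arm_command:
  rot:
    - [0,0,0]
    - [0,0,0]
    - [0,0,0]
    - [0,0,0]
  slide:
    - [-3,0,10]
    - [-12,-0.7,6]
    - [-4,0,0]
    - [0,0,0]
  gripper: [0,0,0,0]

```text
clock: 22.93
eef_pos: [426.2, -239.0, 102.0]
tool_rot: [-3.14, 0.007, 1.629]
force: [-0.3, 0.3, -0.5]
width: 0.4
```

```bash
python3 st.py;python3 look.py pics/s19.png; python3 ridge.py
```

```text
22.9333 [ 426.2 -239.   102. ] [-179.9     0.4    93.35] [-0.3  0.3 -0.5] 0.4
scene (array([ 466.1, -241.7]), array([47.4, 76.7]), 85.4) 273 72.02718950390056
top (array([ 462.5, -234.3]), array([81.2, 49. ]), 0.8) 189 72.28716216631358
white 75 [(-80, 9), (-72, 2), (-40, 4), (-32, 14), (24, 3), (32, 29), (40, 8), (72, 1), (80, 5)]
  tip zone 33 mean x 3.6105587336871685 ang 8.894318058570187 maxz 89.01798326431401
orange 4 [(-80, 3), (-72, 1)]
orange pts [[286, 277], [287, 277], [285, 278], [286, 278], [287, 278], [288, 278]] [[-18.0, 10.0, 53.0], [-16.0, 9.0, 53.0], [-20.0, 10.0, 52.0], [-18.0, 9.0, 51.0], [-17.0, 7.0, 52.0], [-16.0, 5.0, 53.0]]
```

View pics/s19.png

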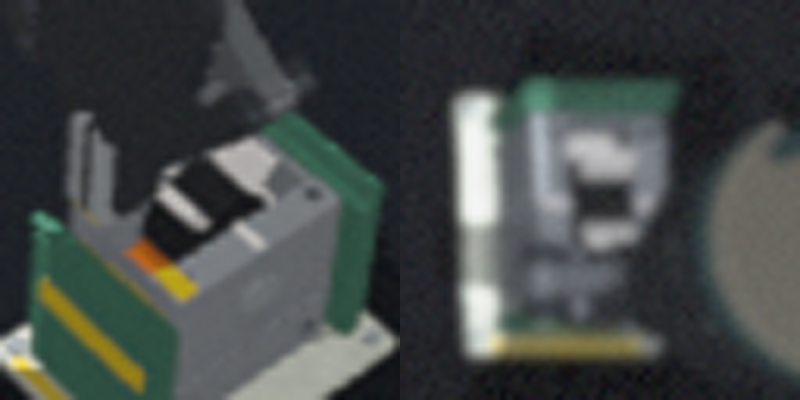

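```bash
python3 - <<'E'
from h import *
s=telemetry.read_state();T=s['eef_pos'];M=R.from_euler('xyz',s['tool_rot']).as_matrix()
for n in("scene","top"):
    C=cloud(n,np.load(n+"w.npz")['d']);q=((C-T)@M).reshape(-1,3)
    m=(abs(q[:,0])<35)&(abs(q[:,1])<35)&(q[:,2]>-70)&(q[:,2]<6)
    q=q[m];print(n)
    for z in range(-66,6,4):
        k=q[(q[:,2]>=z)&(q[:,2]<z+4)]
        if len(k)>2: print(z,len(k),k[:,0].min().round(1),k[:,0].max().round(1),k[:,1].min().round(1),k[:,1].max().round(1))
E
```

```text
scene
-66 34 -34.5 31.5 -15.4 16.9
-62 35 -34.4 34.5 -12.1 12.6
-58 64 -32.2 34.1 -14.4 10.9
-54 65 -34.3 34.5 -13.2 12.2
-50 41 -30.5 27.8 -13.2 -4.4
-46 18 -22.9 14.2 -12.6 -6.4
-42 12 -12.7 23.1 -11.4 -3.7
-38 15 -13.7 5.0 -10.4 -2.8
-34 22 -13.7 11.0 -10.2 -2.2
-30 16 -14.5 11.7 -10.6 -0.7
-26 24 -14.7 12.3 -11.3 3.1
-22 21 -14.6 11.5 -11.0 8.2
-18 26 -14.0 12.6 -12.0 5.7
-14 24 -13.6 12.1 -10.5 6.8
-10 12 -11.9 3.5 -10.6 3.2
-6 8 -7.0 6.4 -9.7 -6.7
top
-66 5 16.4 30.1 -10.5 -6.4
-58 6 22.8 29.5 -11.9 -1.3
-54 3 15.3 28.2 -11.5 -7.2
```

Depth shows the finger ends about 3 mm short of the reported TCP, so the tip was higher than thought. Use TCP z≈77.

Call:
arm_command:
  rot:
    - [0,0,0]
    - [0,0,0]
    - [0,0,0]
    - [0,0,0]
  slide:
    - [3,-0.3,-10]
    - [0,0,-9]
    - [0,0,-6]
    - [0,0,0]
  gripper: [0,0,0,0]

```text
clock: 23.37
eef_pos: [431.8, -239.4, 74.0]
tool_rot: [3.141, 0.007, 1.63]
force: [-0.5, -0.3, 0.2]
width: 0.3
```

```bash
python3 st.py
```

```text
23.3667 [ 431.8 -239.4   74. ] [179.95   0.4   93.38] [-0.5 -0.3  0.2] 0.3
```

Call:
arm_command:
  rot:
    - [0,-0.5,0]
    - [0,-0.3,0]
  slide:
    - [8,0.4,2]
    - [7,0.4,1]
  gripper: [0,0]

```text
clock: 23.53
eef_pos: [443.9, -238.1, 75.3]
tool_rot: [3.134, 0.006, 1.629]
force: [-4.4, -0.8, 3.7]
width: -0.4
```

```bash
python3 st.py; python3 look.py pics/s20.png; python3 ridge.py
```

```text
23.5333 [ 443.9 -238.1   75.3] [179.55   0.34  93.35] [-4.4 -0.8  3.7] -0.4
scene (array([ 468.5, -237. ]), array([85.5, 50.5]), 2.6) 236 72.39640454958572
top (array([ 468.9, -236.6]), array([93.8, 53.9]), 1.0) 149 72.01284307916296
white 28 [(-80, 12), (-72, 10), (-24, 1), (-16, 1), (40, 1), (48, 3)]
orange 2 [(-72, 1), (-64, 1)]
orange pts [[290, 278], [291, 278], [288, 279], [289, 279], [290, 279], [291, 279]] [[-30.0, -12.0, 79.0], [-14.0, -0.0, 57.0], [-28.0, -6.0, 69.0], [-18.0, 1.0, 55.0], [-17.0, -0.0, 56.0], [-16.0, -2.0, 57.0]]
```

View pics/s20.png

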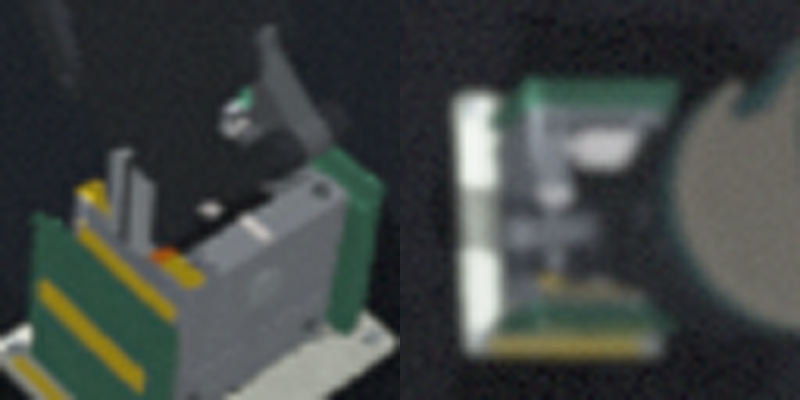

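Moving: A is at ~46°, so the pushed ridge is at ~-25°. Continue along the arc.

Call:
arm_command:
  rot:
    - [0,0,0]
    - [0,0,0]
  slide:
    - [7,0.4,2.5]
    - [6,0.4,1]
  gripper: [0,0]

```text
clock: 23.8
eef_pos: [456.2, -237.4, 79.5]
tool_rot: [3.136, 0.006, 1.629]
force: [-8.5, -0.1, 12.0]
width: 0.0
```

```bash
python3 st.py; python3 look.py pics/s21.png; python3 ridge.py
```

```text
23.8 [ 456.2 -237.4   79.5] [179.69   0.35  93.32] [-8.5 -0.1 12. ] 0.0
scene (array([ 466.6, -238.4]), array([50.9, 80.5]), 89.4) 341 72.3189837169499
top (array([ 467.5, -234.6]), array([91.2, 53.5]), 6.8) 150 72.22629162415984
white 70 [(-80, 12), (-72, 17), (-40, 9), (8, 2), (40, 2), (64, 14), (72, 13), (80, 1)]
  tip zone 2 mean x 2.842322199712528 ang 6.180667853397269 maxz 90.42953880205278
orange 40 [(-64, 32), (-56, 8)]
orange pts [[286, 272], [287, 272], [288, 272], [284, 273], [285, 273], [286, 273]] [[-15.0, 13.0, 63.0], [-15.0, 11.0, 64.0], [-14.0, 9.0, 65.0], [-25.0, 9.0, 70.0], [-22.0, 9.0, 68.0], [-19.0, 9.0, 66.0]]
```

View pics/s21.png

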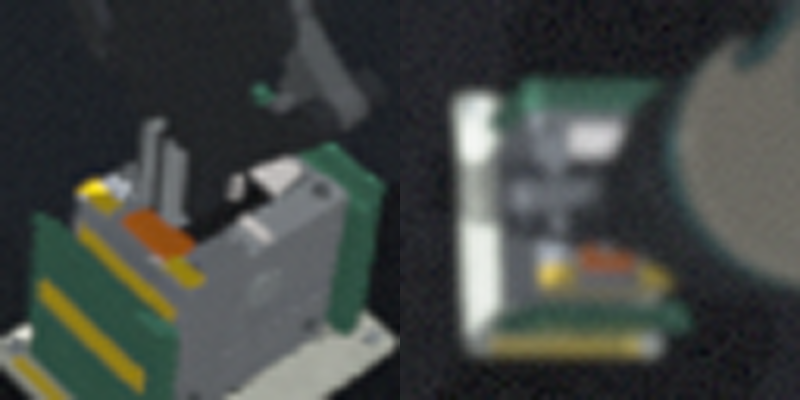

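Orange is up at the front (-64°, left panel 160,235). The vertical force suggests rubbing on the hub; rise 2 mm and go on.

Call:
arm_command:
  rot:
    - [0,0,0]
    - [0,0,0]
  slide:
    - [2,0.2,4]
    - [7,0.4,0]
  gripper: [0,0]

```text
clock: 24.07
eef_pos: [467.0, -236.9, 84.6]
tool_rot: [3.134, 0.007, 1.629]
force: [-2.4, -0.4, -0.4]
width: 0.3
```

```bash
python3 st.py; python3 look.py pics/s22.png; python3 ridge.py
```

```text
24.0667 [ 467.  -236.9   84.6] [179.54   0.39  93.32] [-2.4 -0.4 -0.4] 0.3
scene (array([ 465.2, -237.3]), array([80.2, 51.5]), 3.3) 279 72.67490217403486
top (array([ 468.7, -234. ]), array([91. , 51.8]), 4.0) 135 72.5842978798546
white 55 [(-80, 11), (-72, 21), (-24, 4), (-16, 8), (16, 1), (24, 7), (32, 1), (40, 1), (56, 1)]
  tip zone 18 mean x -2.3367207527053946 ang -4.074707201875577 maxz 93.20579434268711
orange 31 [(-48, 5), (-40, 21), (-32, 5)]
  tip zone 1 mean x -14.21525294180645 ang -35.98661027923942 maxz 81.57523561040853
orange pts [[286, 269], [287, 269], [288, 269], [289, 269], [290, 269], [291, 269]] [[-19.0, 11.0, 76.0], [-19.0, 8.0, 78.0], [-18.0, 6.0, 79.0], [-14.0, 7.0, 76.0], [-11.0, 8.0, 73.0], [-8.0, 8.0, 70.0]]
```

View pics/s22.png

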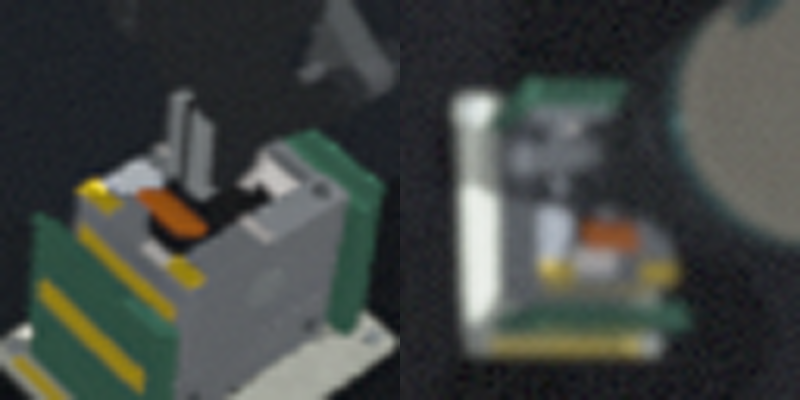

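Orange is at about -42° (left panel 175,212). Push the ridge ahead a little further, lower.

Call:
arm_command:
  rot:
    - [0,0.3,0]
    - [0,0,0]
    - [0,0,0]
  slide:
    - [3,0.2,-3]
    - [5,0.3,0]
    - [0,0,0]
  gripper: [0,0,0]

```text
clock: 24.42
eef_pos: [477.9, -235.9, 80.8]
tool_rot: [3.137, 0.006, 1.63]
force: [-2.1, -1.1, 0.7]
width: 0.1
```

```bash
python3 st.py; python3 look.py pics/s23.png; python3 ridge.py
```

```text
24.4167 [ 477.9 -235.9   80.8] [179.75   0.35  93.39] [-2.1 -1.1  0.7] 0.1
scene (array([ 464. , -237.1]), array([76.4, 49.7]), 2.7) 357 72.28816507941383
top (array([ 467.9, -235.4]), array([91.8, 50.2]), 0.8) 197 71.87952916287986
white 52 [(-80, 11), (-72, 5), (-16, 1), (0, 15), (8, 6), (32, 1), (40, 4), (48, 6), (56, 2), (80, 1)]
  tip zone 18 mean x 1.2085621050250621 ang 2.499512531384772 maxz 94.72065141581004
orange 31 [(-24, 20), (-16, 10), (-8, 1)]
  tip zone 23 mean x -10.36591738699636 ang -21.31813677695388 maxz 92.39381266429257
orange pts [[290, 265], [291, 265], [291, 266], [292, 266], [293, 266], [294, 266]] [[-11.0, 8.0, 84.0], [-11.0, 6.0, 85.0], [-12.0, 5.0, 84.0], [-8.0, 6.0, 81.0], [-9.0, 3.0, 84.0], [-1.0, 8.0, 74.0]]
```

Orange at about -21°. Lift, go back, and make the last short push with care.

Call:
arm_command:
  rot:
    - [0,0,0]
    - [0,0,0]
    - [0,0,0]
    - [0,0,0]
    - [0,0,0]
  slide:
    - [0,0,10]
    - [0,0,15]
    - [-22,-1.2,0]
    - [-22,-1.2,0]
    - [0,0,0]
  gripper: [0,0,0,0,0]

```text
clock: 24.93
eef_pos: [438.8, -237.7, 110.1]
tool_rot: [3.125, 0.008, 1.633]
force: [-1.6, -0.2, -0.0]
width: 0.1
```

```bash
python3 st.py; python3 look.py pics/s24.png; python3 ridge.py
```

```text
24.9333 [ 438.8 -237.7  110.1] [179.04   0.46  93.57] [-1.6 -0.2 -0. ] 0.1
scene (array([ 465.4, -237.9]), array([78.7, 50.3]), 0.4) 368 72.04383890683766
top (array([ 468.7, -236.2]), array([91.5, 56.3]), 3.0) 176 72.08382033490949
white 73 [(-80, 15), (-72, 2), (40, 13), (48, 37), (56, 2), (72, 1), (80, 3)]
orange 30 [(-24, 23), (-16, 4), (-8, 3)]
  tip zone 20 mean x -10.42321706280529 ang -21.950040723431012 maxz 90.969579829346
orange pts [[291, 265], [289, 266], [290, 266], [291, 266], [292, 266], [293, 266]] [[-30.0, -12.0, 114.0], [-34.0, -11.0, 114.0], [-31.0, -10.0, 111.0], [-11.0, 6.0, 83.0], [-11.0, 3.0, 85.0], [-4.0, 7.0, 77.0]]
```

View pics/s24.png

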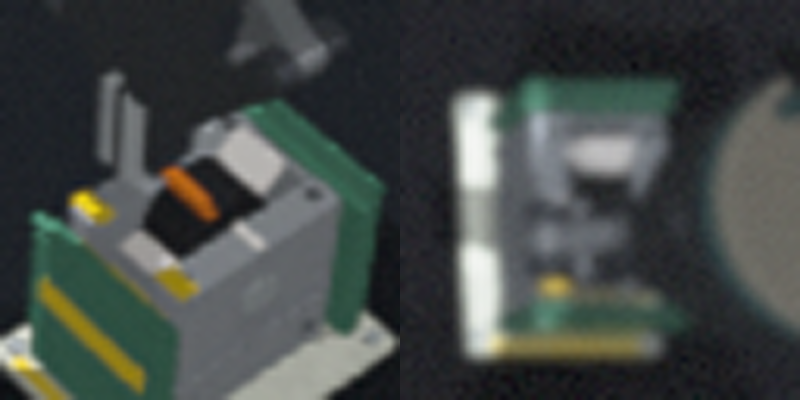

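Orange stands at about -22° (left panel 190,190).

Call:
arm_command:
  rot:
    - [0,1.2,-0.3]
    - [0,0,0]
  slide:
    - [-9,-1,0]
    - [0,0,0]
  gripper: [0,0]

```text
clock: 25.2
eef_pos: [436.1, -238.8, 111.4]
tool_rot: [3.138, 0.008, 1.629]
force: [-0.0, -0.6, -0.3]
width: -0.0
```

```bash
python3 st.py
```

```text
25.2 [ 436.1 -238.8  111.4] [179.81   0.46  93.36] [-0.  -0.6 -0.3] -0.0
```

Call:
arm_command:
  rot:
    - [0,0.2,0]
    - [0,0,0]
    - [0,0,0]
    - [0,0,0]
    - [0,0,0]
  slide:
    - [-6,0,-5]
    - [-1,0,-10]
    - [0,0,-9]
    - [0,0,-7]
    - [0,0,0]
  gripper: [0,0,0,0,0]

```text
clock: 25.62
eef_pos: [431.2, -238.5, 78.3]
tool_rot: [3.139, 0.008, 1.631]
force: [0.4, 0.6, -0.6]
width: 0.2
```

```bash
python3 st.py
```

```text
25.6167 [ 431.2 -238.5   78.3] [179.85   0.48  93.45] [ 0.4  0.6 -0.6] 0.2
```

Call:
arm_command:
  rot:
    - [0,-0.4,0]
    - [0,-0.2,0]
    - [0,0,0]
  slide:
    - [8,0.4,2]
    - [7,0.4,2]
    - [0,0,0]
  gripper: [0,0,0]

```text
clock: 25.87
eef_pos: [446.2, -237.2, 81.6]
tool_rot: [3.132, 0.008, 1.631]
force: [-1.0, -0.2, 0.1]
width: -0.1
```

```bash
python3 st.py; python3 look.py pics/s25.png; python3 ridge.py
```

```text
25.8667 [ 446.2 -237.2   81.6] [179.42   0.44  93.46] [-1.  -0.2  0.1] -0.1
scene (array([ 467.5, -237.8]), array([81.8, 50.6]), 0.5) 277 71.97009626861336
top (array([ 466.5, -236.7]), array([88.3, 53.9]), 1.4) 147 71.90825267491107
white 35 [(-80, 12), (-72, 2), (48, 4), (56, 12), (64, 1), (72, 2), (80, 2)]
orange 10 [(-24, 1), (-16, 8), (-8, 1)]
  tip zone 5 mean x -7.956264603373444 ang -16.269628389104422 maxz 91.72441662715198
orange pts [[297, 268], [298, 268], [296, 269], [297, 269], [298, 269], [299, 269]] [[-33.0, -30.0, 125.0], [2.0, -1.0, 74.0], [-16.0, -12.0, 94.0], [-9.0, -8.0, 85.0], [-8.0, -9.0, 86.0], [2.0, -3.0, 74.0]]
```

Call:
arm_command:
  rot:
    - [0,0,0]
    - [0,0,0]
  slide:
    - [6,0.3,1]
    - [0,0,0]
  gripper: [0,0]

```text
clock: 26.13
eef_pos: [451.6, -237.1, 83.0]
tool_rot: [3.132, 0.008, 1.631]
force: [0.3, 0.1, 0.5]
width: 0.1
```

```bash
python3 st.py; python3 look.py pics/s26.png; python3 ridge.py
```

```text
26.1333 [ 451.6 -237.1   83. ] [179.46   0.46  93.43] [0.3 0.1 0.5] 0.1
scene (array([ 469. , -237.8]), array([84.8, 50.7]), 0.9) 346 71.89700711742569
top (array([ 467.6, -235.5]), array([90.1, 51.1]), 1.7) 172 72.03136357054836
white 85 [(-80, 16), (-72, 34), (-64, 1), (-48, 1), (56, 4), (64, 22), (72, 5), (80, 2)]
orange 8 [(-16, 1), (-8, 2), (0, 4), (8, 1)]
  tip zone 3 mean x -3.6469655952735276 ang -7.242069970116607 maxz 91.73030404751955
orange pts [[299, 267], [300, 267], [299, 268], [300, 268], [301, 268], [298, 269]] [[-8.0, -12.0, 94.0], [-1.0, -8.0, 86.0], [-8.0, -12.0, 90.0], [-1.0, -8.0, 83.0], [8.0, -3.0, 72.0], [-11.0, -13.0, 91.0]]
```

View pics/s26.png

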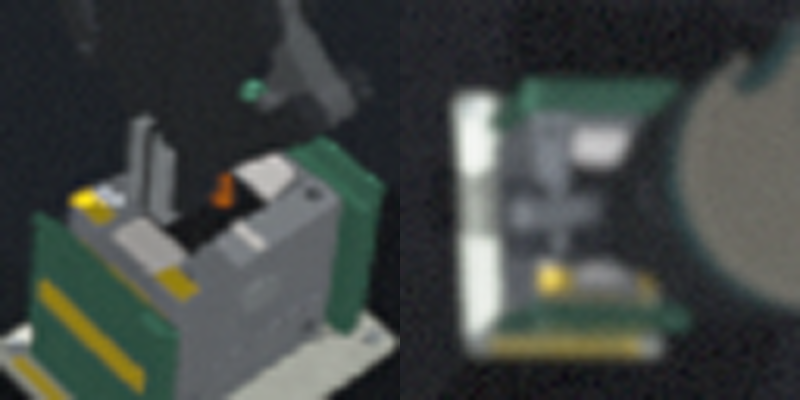

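Orange is close to upright (left panel 225,190). Back off and measure without occlusion.

Call:
arm_command:
  rot:
    - [0,0.4,0]
    - [0,0,0]
    - [0,0,0]
    - [0,0,0]
  slide:
    - [-10,-0.5,0]
    - [-8,-0.4,4]
    - [0,0,22]
    - [0,0,0]
  gripper: [0,0,0,0]

```text
clock: 26.57
eef_pos: [429.8, -237.7, 109.2]
tool_rot: [-3.141, 0.006, 1.631]
force: [1.3, -0.1, 1.2]
width: 0.0
```

```bash
python3 st.py; python3 look.py pics/s27.png; python3 ridge.py
```

```text
26.5667 [ 429.8 -237.7  109.2] [-179.97    0.37   93.45] [ 1.3 -0.1  1.2] 0.0
scene (array([ 464.8, -238.2]), array([76.3, 50.7]), 1.3) 416 72.087275300383
top (array([ 468.5, -234.2]), array([93. , 48.7]), 1.0) 240 72.3540591796413
white 106 [(-80, 18), (-72, 35), (-64, 3), (0, 1), (56, 6), (64, 35), (72, 7), (80, 1)]
  tip zone 1 mean x -0.3507598245942698 ang -0.6616988257859965 maxz 92.37056028681911
orange 47 [(-16, 1), (-8, 36), (0, 8), (8, 1), (24, 1)]
  tip zone 29 mean x -2.6895344942288517 ang -5.552906406901064 maxz 94.07250280733774
orange pts [[293, 261], [293, 262], [294, 262], [293, 263], [294, 263], [295, 263]] [[12.0, 23.0, 66.0], [-3.0, 9.0, 86.0], [-1.0, 8.0, 86.0], [-3.0, 9.0, 83.0], [-3.0, 6.0, 85.0], [-3.0, 4.0, 88.0]]
```

View pics/s27.png

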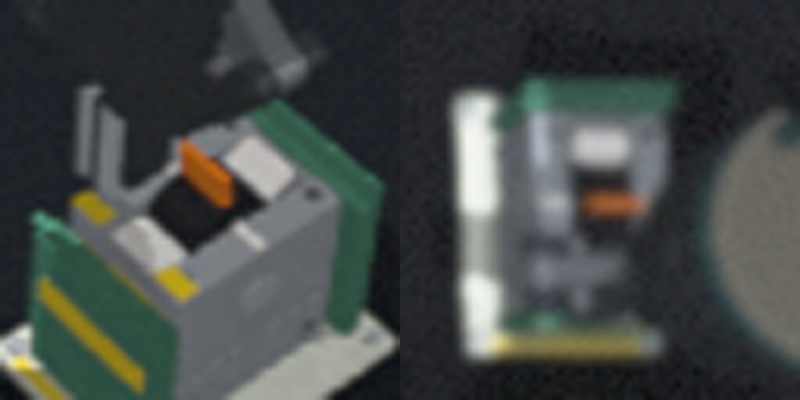

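Orange looks upright, about -2 to -5°, within the ±11° limit. Retreat high and check block pose and wheel from both views.

Call:
arm_command:
  rot:
    - [0,0,0]
    - [0,0,0]
    - [0,0,0]
    - [0,0,0]
    - [0,0,0]
  slide:
    - [0,0,35]
    - [0,20,35]
    - [0,35,30]
    - [0,38,0]
    - [0,38,0]
  gripper: [0,0,0,0,0]

```text
clock: 27.08
eef_pos: [423.8, -112.4, 205.6]
tool_rot: [-3.133, 0.004, 1.611]
force: [-0.3, 0.5, 0.2]
width: -0.1
```

Call:
arm_command:
  rot:
    - [0,0,0]
    - [0,0,0]
    - [0,0,0]
    - [0,0,0]
  slide:
    - [0,38,0]
    - [0,38,0]
    - [0,30,0]
    - [0,0,0]
  gripper: [0,0,0,0]

```text
clock: 27.42
eef_pos: [422.2, 4.3, 206.1]
tool_rot: [-3.136, 0.002, 1.618]
force: [0.2, -0.4, -0.5]
width: -0.2
```

```bash
python3 st.py; python3 look.py pics/s28.png; python3 ridge.py; python3 - <<'E'
from h import *
import ridge
for n in("scene","top"):
    a=np.load(n+"w.npz");p=a['p'];C=cloud(n,a['d']);H=cv2.cvtColor(p,cv2.COLOR_RGB2HSV);L=ridge.loc(C)
    w=(abs(L[...,1])<11)&(abs(L[...,0])<14)&(L[...,2]>78); P=L[w]
    print(n,'ridge upper pts',len(P),P.mean(0) if len(P) else 0, 'top tip z>84',L[w&(L[...,2]>84)].mean(0))
    t=(abs(L[...,1])<23)&(abs(L[...,1])>13)&(abs(L[...,2]-66)<1.5)&(abs(L[...,0])<39)&~((H[...,0]>60)&(H[...,0]<95)&(H[...,1]>80))
    Q=L[t]; print(' top face x',np.percentile(Q[:,0],[0,2,98,100]).round(1),' y',L[(abs(L[...,2]-66)<1.5)&(abs(L[...,0])<30)&(abs(L[...,1])<32)][:,1].min(),L[(abs(L[...,2]-66)<1.5)&(abs(L[...,0])<30)&(abs(L[...,1])<32)][:,1].max())
    idx=t&(H[...,2]>190)&(H[...,1]<40)&(abs(L[...,0])<12)
    print(' index line x',L[idx][:,0].mean() if idx.any() else None,idx.sum())
    y=t&(H[...,0]>18)&(H[...,0]<34)&(H[...,1]>110); print(' yellow x',L[y][:,0].mean(),L[y][:,1].mean())
    F=(abs(L[...,1])<20)&(L[...,0]<-25)&(L[...,0]>-40)&(L[...,2]>20)&(L[...,2]<60)
E
```

```text
27.4167 [422.2   4.3 206.1] [-1.797e+02  1.100e-01  9.270e+01] [ 0.2 -0.4 -0.5] -0.2
scene (array([ 471.8, -237. ]), array([85.3, 51.4]), 4.0) 470 72.07690846771618
top (array([ 462.8, -236.3]), array([79.3, 52.9]), 4.7) 390 71.89253157538303
white 106 [(-80, 15), (-72, 35), (-64, 1), (0, 1), (56, 5), (64, 38), (72, 10), (80, 1)]
  tip zone 1 mean x 0.8270170834466705 ang 1.6545895441673606 maxz 90.63031252605447
orange 43 [(-8, 35), (0, 8)]
  tip zone 29 mean x -2.750216250980377 ang -5.648081606862889 maxz 93.55013747732175
orange pts [[293, 262], [294, 262], [293, 263], [294, 263], [295, 263], [293, 264]] [[-2.0, 10.0, 84.0], [-2.0, 8.0, 86.0], [-3.0, 9.0, 83.0], [-4.0, 5.0, 87.0], [-1.0, 6.0, 84.0], [-4.0, 8.0, 81.0]]
scene ridge upper pts 37 [-2.58227776 -0.25798365 83.28464607] top tip z>84 [-2.05726565  0.65600136 85.61524003]
 top face x [-33.7 -32.7  32.5  35.7]  y -25.91972660345317 25.67340650334621
 index line x 0.9575436872301493 15
 yellow x -29.122878720367712 -6.834528716256699
top ridge upper pts 16 [-1.33157282  0.89724119 85.74991902] top tip z>84 [-1.27519699  1.3198517  85.87685086]
 top face x [-33.  -31.4  33.6  34.1]  y -22.877137691785318 27.54821573979861
 index line x -1.1755815381371395 55
 yellow x -29.96328946184647 -6.169788022086058
```

View pics/s28.png

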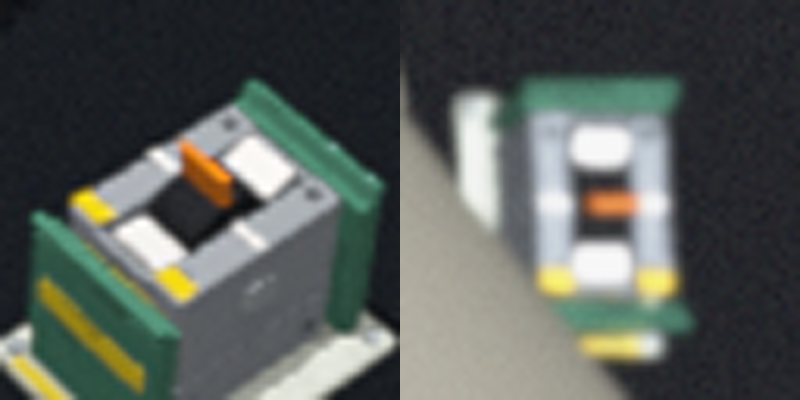

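The orange ridge lines up with the white index lines in both views (left panel 207,175; right panel 610,204). The block is centred within about 1 mm, with its front to the front and the arm clear. Hand in.

```bash
python3 - <<'E'
from h import *
for n in("scene","top"):
    a=np.load(n+"0.npz");b=np.load(n+"w.npz")
    for uv in([(275,176),(321,200)] if n=="scene" else [(235,143),(292,138)]):
        u,v=uv; print(n,uv,np.abs(a['p'][v-12:v+12,u-12:u+12].astype(int)-b['p'][v-12:v+12,u-12:u+12]).mean())
from cell import ctrl
print(ctrl.finish_job())
E
```

```text
scene (275, 176) 1.7743055555555556
scene (321, 200) 1.6863425925925926
top (235, 143) 0.7407407407407407
top (292, 138) 18.57060185185185
the job is handed in; nothing more can be done
None
```

The job is handed in. The block stands in the bay with its yellow front to the bay's front and the orange ridge straight up, at 27.4 s of the 72 s; the hand-in gives no verdict.

**What I did:** I lifted the grey block out of the cradle by its front and back faces and stood it on the free bench, let go. I then took it by its other two faces and set it down in the bay. I rolled the wheel with closed fingertips in three strokes, about 144° in all.

**What went wrong on the way:**
- In the second stroke the fingertip first rode over the ridge instead of turning it. It then jammed against the ridge at about 17 N.
- I backed off, came in lower and finished the roll. The block stayed seated.

**Last checks:**
- **Block:** it sits within about 1–2 mm of the seat centre. Its angle reads within 2° of the bay's.
- **Wheel:** the orange ridge is in line with the index lines. I put it at about 0° from the top view and –2° from the scene view, against a limit of ±11°. Raw depth readings reached –5.6° because they include the ridge's thickness.
- **Arm:** retreated about 240 mm sideways with the fingertips 206 mm above the bench, and the force reading was near zero.
- **Tape roll and rack:** the tape is unchanged in both views. The rack is unchanged in the scene view, but its patch in the top view differed. I think the arm or its shadow covered it there, but I did not confirm that before handing in.

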